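# Post the smoking planks into their keepers

### The arm

A 7-joint arm with a two-finger parallel gripper is mounted at the origin on the work surface. World frame = base frame: x ahead of the robot, y to its left, z up, the work surface at z = 0. Lengths are in m, angles in rad, forces in N, time in s.
With the tool pointing down it reaches from about 0.425 to 0.875 m from the base axis. Payload 8.4 kg.
Tool frame: the origin (TCP) lies midway between the tips of the shut fingers; the grasp point (between the pads) lies 19 mm behind it; z points along the fingers, x is the direction in which the jaws open and shut, and the axes are right-handed (so a half turn about z gives the same grasp; the last joint's range is limited). The gripper opens to 85 mm and grips with 20 to 120 N. Pads are 22 mm wide; open, the fingers measure 114 mm over their backs; the gripper's body (76 mm by 85 mm) begins 54 mm behind the grasp point. The pads swing forward as they close: fully open they stand 13 mm farther back than shut.
Start: joints at [1.067, 0.333, 0.04, 1.465, -0.013, 1.343, -0.059], TCP at [0.256, -0.597, 0.231] pointing down, gripper open.
Joint ranges: [-2.58, 2.58], [-0.38, 2.09], [-1.3, 1.39], [0.25, 2.4], [-1.5, 4.64], [0.08, 2.09], [-2.65, 2.65]. Speed limits (rad/s): [2.22, 2.22, 2.79, 2.79, 3.14, 3.14, 3.14].

### API

Orientations are given as a rotation vector (axis times angle).
In Python, from plant import * gives the robot as it stands.
- The arm moves only by the tool carry_out, never from a script. Its argument "rows" is a list that holds one entry, the list of rows, each a list of 5 numbers: the opening, from -1 (shut) to 1 (fully open), then the shift along the tool's x, y, z in m, then the turn about the tool's z in rad. In form: [[[fingers, dx, dy, dz, roll], ...]]. A call has 1 to 10 rows; each row is the pose to reach, as a shift and turn from the pose commanded when the call began, along the tool's axes at that moment; what a row does not reach only later rows make up. A row lasts 1/10 s, in which the tool goes at most 50 mm and 8.59 degrees, less where a joint would pass 70% of its speed; a pose out of reach is approached as far as the arm can. A call with a gripper value outside its range is refused whole. The fingers move at their own pace and stop on an object; the grip force is fixed at half the most. Time passes only in rows, so rows that repeat a pose let the fingers close. It gives the time, the measured TCP pose, the force and the opening at its end, in the units of the state.
- get_obs(): the state, without advancing time (a new reading comes with each control period).
- camera(name): name is "scene" or "top"; returns a dict with "pixels" (384x512x3 uint8, red, green, blue), "depth" (384x512 float32, m along the optical axis (not along the pixel's ray), 0 where there is no reading), "fx", "fy", "cx", "cy" (pixels), "R" (3x3) and "t" (3): a world point X has camera coordinates R X + t. Camera axes: x right, y down, z forward; pixel columns grow to the right and rows downward; lengths in m; the calibration is good to about 2 mm. A picture is of the moment at which its call begins.
- hand_in(): hands the job in, once; it reports no verdict.
Trained networks look in a picture, given as the dict that the camera call returned (one of the last four; its "shot" number tells which), for a name from the list of things; names that differ only in an ending like _2 or _b are one class to them, and where a whole thing is asked for, a point or a joint stands for the part that bears it (a point fixed in the world has none). Each returns a list of dicts, best first, with "score" (0 to 1); they miss things now and then, are a little off and sometimes report something else, mostly with a low value. They report only what shows in the picture. A call takes as long as a camera call. They do not tell look-alikes from the thing itself.
- spot_in(label, picture): "position" ([column, row] in pixels, amid what is visible of it).
- silhouettes(label, picture): "mask" (384x512 bool, what is visible of it) and "position" ([column, row] in pixels, amid what is visible of it).
- place_of(label, picture): "position" ([column, row] in pixels: a listed point, or the origin of a listed thing).
The state is a dict: "time": time; "q": joint angles; "qvel": joint speeds; "effort": joint torques, N m; "tool_pos": TCP position; "ee_rot": TCP orientation; "ft_force": force on the tool from outside, world axes, zero at the start; "wrist_torque": the same for the moment, N m; "grip_width": finger opening in m.
Only numpy, scipy, OpenCV 4.12 (cv2) and the standard library are available. Lean on these libraries where they do the work, as an engineer would, in place of code of your own. Each camera call takes 0.05 s, during which the arm holds its last target.

### The job

Put the two cedar smoking planks away: post each one lengthwise through the front slot of the keeper that fits it, the narrow plank in the keeper with the narrow slot and the wide plank in the one with the wide slot, and push each fully in until its back end is flush with the keeper's front face. Leave the mug, the bowl, the jar and the brush where they are.

Things in the scene. Friction and masses are not known exactly. Their poses are not given: they have to be found in the camera images.
- wide_plank: Flat rectangular cedar smoking plank, 140 long x 62 wide x 12 mm thick, 50 g nominal, plain wood. Origin at the centre of its underside; x along its length, y across its width, z up. Both ends are alike. At the start it lies flat on the work surface (underside at height 0), underneath the narrow plank, at any yaw up to about 1 rad either way.
- narrow_plank: Flat rectangular cedar smoking plank of the same wood, 120 long x 46 wide x 12 mm thick, 34 g nominal. Origin at the centre of its underside; x along its length, y across its width, z up. Both ends are alike. At the start it lies flat on top of the wide plank (underside at height 12 mm), turned askew to it.
- wide_slot (a point): Centre of the lower edge of the wide keeper's letter slot, in the plane of its upright front face. x points level into the slot (the way to push), y across it, z up. Slot 67 wide x 16.5 mm high, floor 60 mm above the work surface. Behind it a level chamber 73 wide, 18.5 mm high, floor continuing the slot's; back wall 146 mm behind the face.
- narrow_slot (a point): Centre of the lower edge of the narrow keeper's letter slot, in the plane of its upright front face. x points level into the slot (the way to push), y across it, z up. Slot 51 wide x 16.5 mm high, floor 60 mm above the work surface. Behind it a level chamber 57 wide, 18.5 mm high, floor continuing the slot's; back wall 126 mm behind the face.
- wide_keeper: Fixed charcoal-grey plastic box, 93 wide x 156 deep x 90.5 mm high, solid below 60 mm, slot in the front face that looks to the robot. Origin at its foot on the middle line, 80 mm behind the face; x runs from face to back. Its roof has a 43 mm wide viewing gap from 20 mm behind the face to the back wall, so a plank inside is seen from above. Left or right of the narrow keeper.
- narrow_keeper: Fixed charcoal-grey plastic plank keeper, a box 77 wide x 136 deep x 90.5 mm high, made like the wide keeper but with the narrower slot. Origin at its foot, on its middle line, 80 mm behind the front face; x points from the face to the back. The viewing gap in its roof is 27 mm wide.
- mug: Bystander: white enamel mug, rim radius 40, 82 mm high, handle at its +y side. Loose; origin at the centre of its underside.
- bowl: Bystander: stoneware bowl, rim radius 58, 45 mm high. Loose; origin at the centre of its underside.
- jar: Bystander: squat glass jar with a twist cap, radius 38, 75 mm high. Loose; origin at the centre of its underside.
- brush: Bystander: basting brush with a dark handle, about 180 mm long and under 30 mm high, lying along its x axis. Loose.
Not all that is in view belongs to the job. Leave any blue or grey look-alike of the wide_plank alone.

How it is judged:
By the outcome, as a careful person would: the job done as asked, in the order asked, and still so for the second after the job is handed in, with the robot touching nothing.
It also fails if it takes over 70 s, if anything falls off the work surface, if the arm or the gripper's body presses on something with over 40 N, if the wrist force passes 120 N, or if a joint passes its speed limit or range.

## Working session

There is one attempt and no reset: what is moved stays moved. The work goes in short steps, Python scripts to look and compute and a tool call to move; the robot and the scene stay as the last step left them, time stands still between calls to the robot, and variables do not carry over. Pictures are saved under pics/ and viewed, and the job is handed in when it is done.

Besides the shell and the picture viewer there is one more tool, called after "Call:" as a command line: name --argument value ..., lists and objects as JSON in quotes. carry_out: Moves the arm, as the interface text tells. Its arguments: {"type":"object","properties":{"rows":{"type":"array","items":{"type":"array","items":{"type":"array","items":{"type":"number"}}}}},"required":["rows"]}

```bash
ls; mkdir -p pics; python3 - <<'E'
from plant import *
import cv2,numpy as np,pickle
o=get_obs();print({k:np.round(v,3) for k,v in o.items()})
for n in ("scene","top"):
    c=camera(n);cv2.imwrite(f"pics/{n}0.png",cv2.resize(c["pixels"][:,:,::-1],(768,576)))
    pickle.dump(c,open(f"{n}0.pkl","wb"))
    print(n,c["fx"],c["cx"],c["cy"],np.round(c["R"],3).tolist(),np.round(c["t"],3), c.get("shot"))
    for l in ["wide_plank","narrow_plank","wide_slot","narrow_slot","wide_keeper","narrow_keeper"]:
        print(l,[(np.round(d["position"]).tolist(),round(d["score"],2)) for d in place_of(l,c)][:4])
E
```

```text
pics
{'time': np.float64(0.0), 'q': array([ 1.067,  0.334,  0.04 ,  1.466, -0.013,  1.343, -0.059]), 'qvel': array([ 0.   , -0.   ,  0.   ,  0.001, -0.002,  0.001,  0.001]), 'effort': array([ 0.0000e+00, -6.5856e+01,  1.3650e+00, -4.0556e+01,  1.7000e-02,
        1.3000e-02, -0.0000e+00]), 'tool_pos': array([ 0.256, -0.597,  0.23 ]), 'ee_rot': array([-2.622e+00,  1.729e+00,  2.000e-03]), 'ft_force': array([-0.503,  0.01 ,  1.041]), 'wrist_torque': array([ 0.02 , -0.029,  0.036]), 'grip_width': np.float64(0.085)}
scene 495.8531575199524 245.86636667212784 191.26461182477607 [[0.406, 0.914, 0.003], [0.611, -0.269, -0.744], [-0.68, 0.304, -0.668]] [-0.19  -0.265  1.761] 1
wide_plank [([354.0, 151.0], 0.8), ([320.0, 176.0], 0.73), ([295.0, 144.0], 0.72)]
narrow_plank [([322.0, 174.0], 0.66)]
wide_slot [([269.0, 202.0], 0.79)]
narrow_slot [([197.0, 233.0], 0.82), ([114.0, 275.0], 0.57)]
wide_keeper [([279.0, 235.0], 0.95)]
narrow_keeper [([202.0, 274.0], 0.8), ([322.0, 173.0], 0.64), ([194.0, 207.0], 0.32)]
top 363.43728599474883 251.1859286796782 190.98261815989537 [[0.012, -1.0, 0.002], [-0.992, -0.012, -0.129], [0.129, 0.0, -0.992]] [-0.     0.505  1.09 ] 2
wide_plank [([177.0, 204.0], 0.88), ([175.0, 260.0], 0.62), ([121.0, 228.0], 0.58), ([318.0, 160.0], 0.17)]
narrow_plank [([178.0, 200.0], 0.67)]
wide_slot [([245.0, 169.0], 0.95)]
narrow_slot [([321.0, 160.0], 0.69)]
wide_keeper [([250.0, 149.0], 0.84)]
narrow_keeper [([319.0, 141.0], 0.87)]
```

View pics/scene0.png

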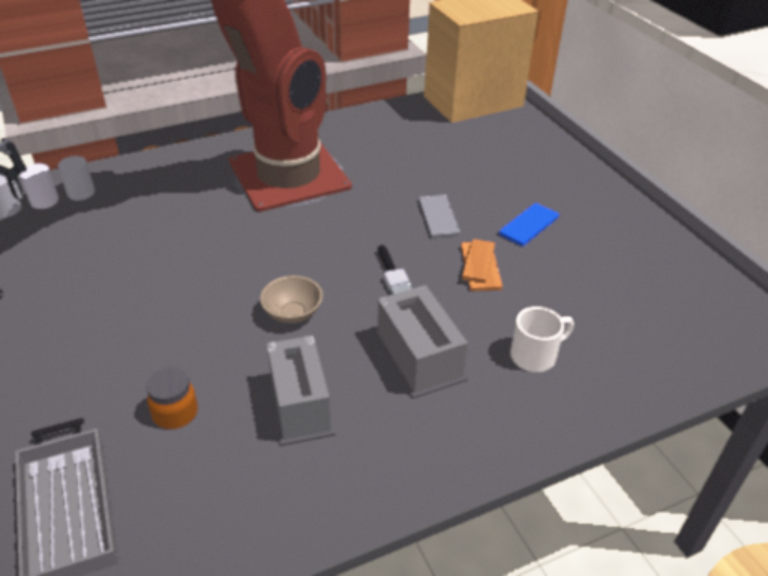

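View pics/top0.png

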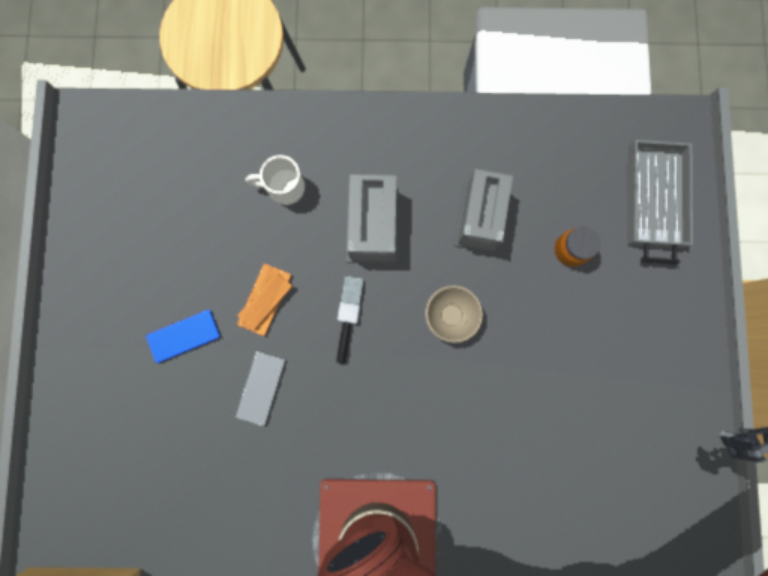

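Pixels below are in the raw 512x384 picture. The top view shows the orange pair (cedar) at about (177,200), the blue look-alike at (121,224) and the grey one at (174,259). Only the orange pair is stacked with one plank askew on the other, which fits the description. The wide keeper is at (248,143) and the narrow one at (326,137). Next I'll check an enlarged crop and measure from depth.

```bash
cat > h.py <<'E'
import numpy as np,cv2,pickle
def cloud(c):
    d=c["depth"];v,u=np.mgrid[:384,:512]
    P=np.stack([(u-c["cx"])/c["fx"]*d,(v-c["cy"])/c["fy"]*d,d],-1)
    return (P-c["t"])@c["R"]   # R^T (p-t)
def toplane(c,px,z):
    px=np.atleast_2d(px).astype(float)
    r=np.c_[(px[:,0]-c["cx"])/c["fx"],(px[:,1]-c["cy"])/c["fy"],np.ones(len(px))]@c["R"]
    o=-c["R"].T@c["t"]
    return o+r*((z-o[2])/r[:,2])[:,None]
def proj(c,X):
    p=np.atleast_2d(X)@c["R"].T+c["t"]
    return np.c_[p[:,0]/p[:,2]*c["fx"]+c["cx"],p[:,1]/p[:,2]*c["fy"]+c["cy"]]
E
python3 - <<'E'
from h import *
for n in ("top","scene"):
    c=pickle.load(open(f"{n}0.pkl","rb"));W=cloud(c);im=c["pixels"]
    hsv=cv2.cvtColor(im,cv2.COLOR_RGB2HSV)
    org=(hsv[...,1]>120)&(hsv[...,0]<20)&(im[...,0]>120)
    box=(W[...,0]>.3)&(W[...,0]<.95)&(W[...,1]>-.45)&(W[...,1]<.5)&(c["depth"]>0)
    t=box&(np.abs(W[...,2])<.008)
    print(n,"table z",W[t][:,2].mean(),W[t][:,2].std())
    m=org&box; print("orange z pct",np.percentile(W[m][:,2],[5,25,50,75,95]),m.sum(),W[m].mean(0))
    top=box&(abs(W[...,2]-.0905)<.012)
    k,l,s,ce=cv2.connectedComponentsWithStats(top.astype(np.uint8))
    for i in range(1,k):
        if s[i,4]>60:
            p=W[l==i];print("roof",s[i,4],ce[i].round(),p.mean(0).round(4),p[:,2].std().round(4),[np.round(q,4) if np.ndim(q) else round(q,2) for q in cv2.minAreaRect((p[:,:2]*1000).astype(np.float32))])
c=pickle.load(open("top0.pkl","rb"));im=c["pixels"][:,:,::-1]
a=cv2.resize(im[165:235,145:225],(640,560),interpolation=cv2.INTER_CUBIC);cv2.imwrite("pics/c_pl.png",a)
a=cv2.resize(im[105:185,215:355],(800,457),interpolation=cv2.INTER_CUBIC);cv2.imwrite("pics/c_k.png",a)
c=pickle.load(open("scene0.pkl","rb"));im=c["pixels"][:,:,::-1]
a=cv2.resize(im[150:300,170:350],(720,600),interpolation=cv2.INTER_CUBIC);cv2.imwrite("pics/c_s.png",a)
E
```

```text
top table z 0.0003543964195769474 0.002256732563013748
orange z pct [0.00948981 0.01335688 0.02297699 0.02542215 0.04655135] 1010 [0.4886718  0.18044457 0.02196515]
roof 80 [191. 118.] [0.72   0.1921 0.0819] 0.002 [array([723.5003, 196.8764]), array([62.1806, 78.4121]), 65.93]
roof 902 [325. 137.] [ 0.6637 -0.2132  0.0902] 0.0027 [array([ 666.7792, -214.2449]), array([ 77.6121, 138.2905]), 79.92]
roof 1040 [248. 143.] [0.6429 0.0183 0.0906] 0.0024 [array([646.7955,  18.2052]), array([ 92.6702, 157.5711]), 89.84]
scene table z 0.000992684754289786 0.0020916047184502524
orange z pct [0.00940637 0.01500616 0.0247172  0.02933862 0.05340531] 1038 [0.53388817 0.02122184 0.02629805]
roof 1318 [280. 216.] [0.6511 0.015  0.0899] 0.0038 [array([645.6292,  16.9563]), array([ 95.8261, 161.0314]), 89.37]
roof 164 [359. 216.] [0.7263 0.2044 0.082 ] 0.002 [array([725.6249, 203.7346]), array([76.6297, 82.1052]), 54.41]
roof 1188 [198. 249.] [ 0.6705 -0.2156  0.0904] 0.0032 [array([ 665.2222, -214.2168]), array([ 77.0974, 141.063 ]), 80.08]
```

View pics/c_pl.png

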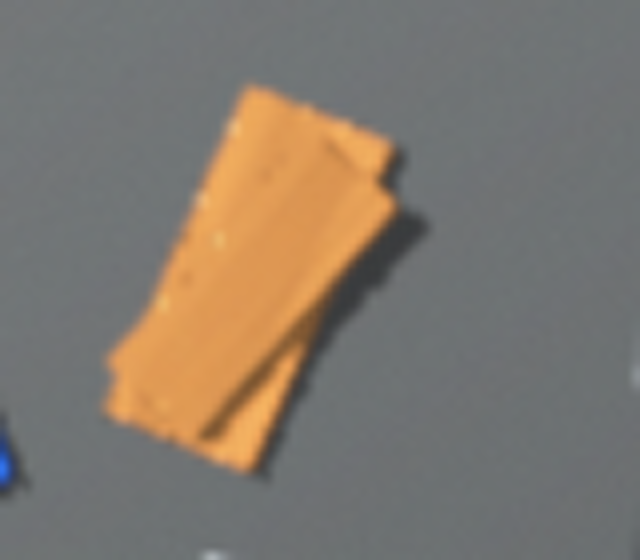

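View pics/c_k.png

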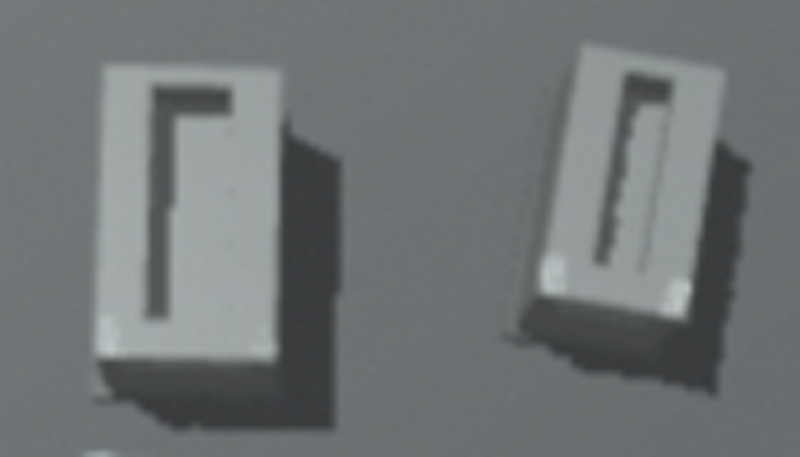

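View pics/c_s.png

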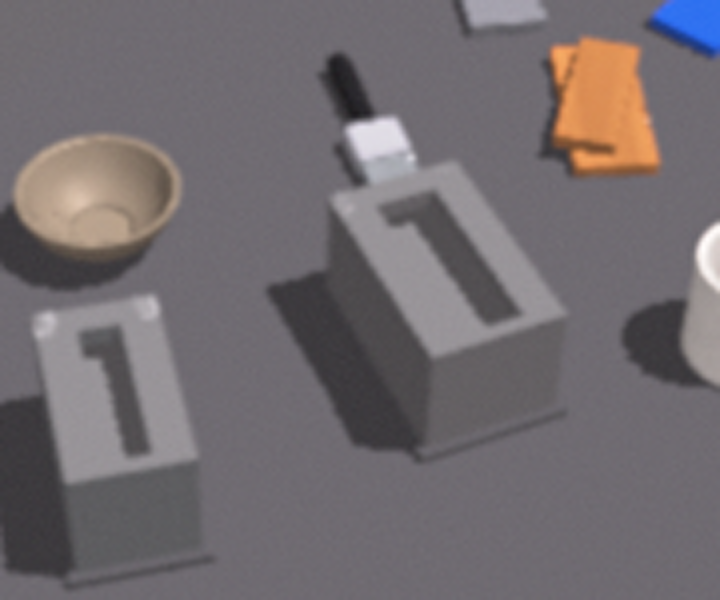

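```bash
cat >> h.py <<'E'
from scipy.optimize import least_squares
from scipy.ndimage import map_coordinates
def rect(p,L,Wd,z):
    x,y,a=p;ca,sa=np.cos(a),np.sin(a)
    q=np.array([[-L/2,-Wd/2],[L/2,-Wd/2],[L/2,Wd/2],[-L/2,Wd/2]])
    return np.c_[x+q[:,0]*ca-q[:,1]*sa,y+q[:,0]*sa+q[:,1]*ca,np.full(4,z)]
# edges: 0 right(-y) 1 front(+x) 2 left(+y) 3 back(-x)
def fit(c,ch,p0,L,Wd,z,edges=(0,1,2,3),n=25,rng=4,iters=6,spans=None):
    p=np.array(p0,float);img=cv2.GaussianBlur(ch.astype(np.float32),(0,0),0.7)
    s=np.linspace(-rng,rng,8*rng+1)
    for it in range(iters):
        C=rect(p,L,Wd,z);obs=[]
        for e in edges:
            a,b=C[e],C[(e+1)%4]
            lo,hi=(spans or {}).get(e,(.08,.92))
            T=np.linspace(lo,hi,n)[:,None]
            px=proj(c,a+(b-a)*T);d=px[-1]-px[0];d/=np.hypot(*d);nn=np.array([-d[1],d[0]])
            sm=px[:,None]+s[None,:,None]*nn
            v=map_coordinates(img,[sm[...,1],sm[...,0]],order=1)
            g=np.abs(np.gradient(v,axis=1))*np.exp(-(s/(rng*.6))**2)
            w=g**2;k=g.argmax(1);
            for i in range(n):
                j=slice(max(0,k[i]-5),k[i]+6)
                obs.append((e,T[i,0],nn,px[i]+nn*(s[j]*w[i,j]).sum()/(w[i,j].sum()+1e-9),g[i].max()))
        thr=.3*np.median([o[4] for o in obs])
        obs=[o for o in obs if o[4]>thr]
        def res(p):
            C=rect(p,L,Wd,z)
            X=np.array([C[o[0]]+(C[(o[0]+1)%4]-C[o[0]])*o[1] for o in obs])
            q=proj(c,X);return ((q-np.array([o[3] for o in obs]))*np.array([o[2] for o in obs])).sum(1)
        r=least_squares(res,p,loss="soft_l1",f_scale=.4,x_scale=[.01,.01,.1]);p=r.x
    rr=res(p);per={e:(round(float(np.median(rr[[o[0]==e for o in obs]])),2),sum(o[0]==e for o in obs)) for e in edges if any(o[0]==e for o in obs)}
    return p,per
def draw(c,items,roi,sc,fn):
    x0,y0,x1,y1=roi
    im=cv2.resize(np.ascontiguousarray(c["pixels"][y0:y1,x0:x1,::-1]),None,fx=sc,fy=sc,interpolation=cv2.INTER_CUBIC)
    for C,col in items:
        q=(proj(c,C)-[x0,y0]+.5)*sc
        cv2.polylines(im,[np.round(q).astype(np.int32)],True,col,1)
    cv2.imwrite(fn,im)
E
cat > m0.py <<'E'
from h import *
for n in ("top","scene"):
    c=pickle.load(open(f"{n}0.pkl","rb"));im=c["pixels"].astype(float)
    g=im.mean(2);sat=im[...,0]-im[...,2]
    K=[("WK",(.6466,.0177,-.003),.156,.093,.0905,g),("NK",(.666,-.2142,-.1745),.136,.077,.0905,g)]
    t=pickle.load(open("top0.pkl","rb"))
    nc=np.array([[395,205],[299,127],[109,359],[205,437]])/8+[145,165]-.5
    wc=np.array([[395,145],[250,85],[105,410],[250,470]])/8+[145,165]-.5
    for nm,cr,z,L,W in (("NP",nc,.024,.12,.046),("WP",wc,.012,.14,.062)):
        X=toplane(t,cr,z);d=X[0]-X[3]+X[1]-X[2]
        K.append((nm,(*X[:,:2].mean(0),np.arctan2(d[1],d[0])),L,W,z,sat))
    items=[]
    for nm,p0,L,W,z,ch in K:
        ed={"NP":(0,3),"WP":(0,1,2,3)}.get(nm,(0,1,2,3))
        sp={"NP":{0:(.1,.9),2:(.05,.2)},"WP":{0:(.05,.4),1:(.1,.9),2:(.4,.95),3:(.1,.9)}}.get(nm)
        p,per=fit(c,g if nm=="NP" else ch,p0,L,W,z,ed,spans=sp)
        print(n,nm,"init",np.round(p0,4),"fit",np.round(p,4),per)
        items.append((rect(p,L,W,z),(0,255,0) if nm[0]=="N" else (255,0,255)))
    draw(c,items,(140,100,360,240) if n=="top" else (160,140,360,290),3.6 if n=="top" else 4,f"pics/fit_{n}.png")
E
python3 m0.py
```

```text
top WK init [ 0.6466  0.0177 -0.003 ] fit [ 0.6459  0.0185 -0.0094] {0: (-0.1, 25), 1: (-0.1, 25), 2: (-0.08, 25), 3: (-0.1, 25)}
top NK init [ 0.666  -0.2142 -0.1745] fit [ 0.6654 -0.2135 -0.1748] {0: (-0.06, 25), 1: (-0.09, 25), 2: (-0.06, 25), 3: (-0.09, 25)}
top NP init [ 0.4759  0.2387 -0.6553] fit [ 0.4695  0.244  -0.7096] {0: (0.02, 25), 3: (0.01, 25)}
top WP init [ 0.4792  0.2421 -0.383 ] fit [ 0.4787  0.2423 -0.3787] {0: (-0.21, 25), 1: (-0.1, 25), 2: (-0.19, 25), 3: (-0.08, 25)}
scene WK init [ 0.6466  0.0177 -0.003 ] fit [ 0.6435  0.0194 -0.0136] {0: (-0.09, 25), 1: (-0.1, 25), 2: (-0.1, 25), 3: (-0.12, 24)}
scene NK init [ 0.666  -0.2142 -0.1745] fit [ 0.6633 -0.2129 -0.182 ] {0: (-0.14, 25), 1: (-0.09, 25), 2: (-0.09, 25), 3: (-0.09, 25)}
scene NP init [ 0.4759  0.2387 -0.6553] fit [ 0.4711  0.2381 -0.6171] {0: (0.02, 24), 3: (-0.0, 25)}
scene WP init [ 0.4792  0.2421 -0.383 ] fit [ 0.4788  0.2429 -0.3624] {0: (-0.19, 25), 1: (-0.61, 25), 2: (-0.19, 25), 3: (-0.85, 25)}
```

View fits.

View pics/fit_top.png

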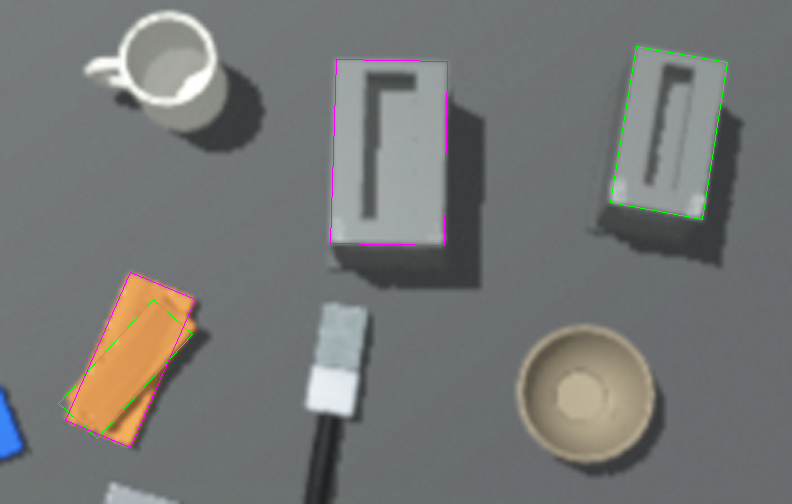

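View pics/fit_scene.png

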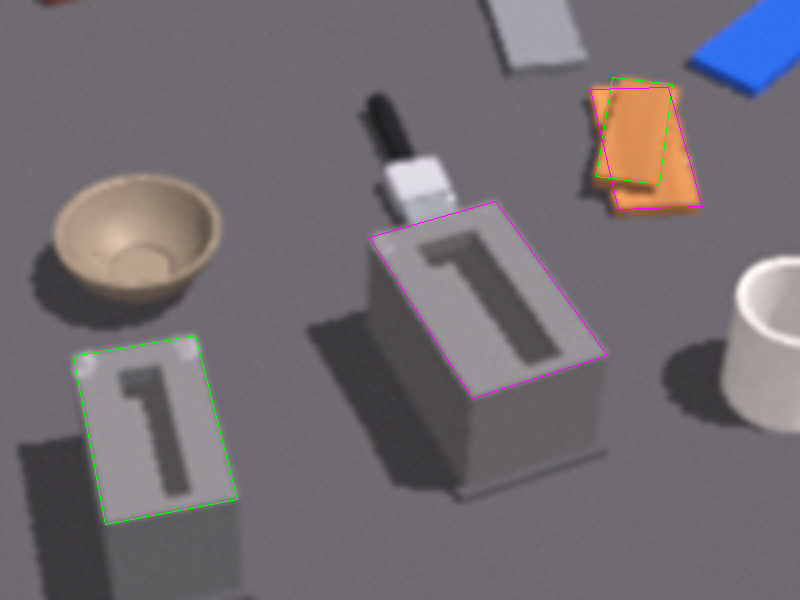

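```bash
cat > m1.py <<'E'
from h import *
for n in ("top","scene"):
    c=pickle.load(open(f"{n}0.pkl","rb"));im=c["pixels"].astype(float)
    sat=im[...,0]-im[...,2]
    wp=(.4787,.2423,-.3787)
    M=np.clip((sat-30)/60,0,1)
    v,u=np.mgrid[:384,:512]
    roi=(slice(150,240),slice(130,230)) if n=="top" else (slice(145,205),slice(290,350))
    def render(ps):
        S=8;x0,y0=roi[1].start,roi[0].start;h=roi[0].stop-y0;w=roi[1].stop-x0
        m=np.zeros((h*S,w*S),np.uint8)
        for p,L,W,zs in ps:
            C=np.r_[rect(p,L,W,zs[0]),rect(p,L,W,zs[1])]
            q=((proj(c,C)-[x0,y0]+.5)*S).astype(np.float32)
            cv2.fillConvexPoly(m,np.round(cv2.convexHull(q)).astype(np.int32),255)
        return cv2.GaussianBlur(cv2.resize(m,(w,h),interpolation=cv2.INTER_AREA).astype(np.float32)/255,(0,0),.6)
    from scipy.optimize import minimize
    def f(v):
        m=render([(v[:3]*[1,1,10],.12,.046,(.012,.024)),(v[3:]*[1,1,10],.14,.062,(0,.012))])
        return ((m-M[roi])**2).sum()
    v0=np.array([.4759,.2387,-.06553,.4787,.2423,-.03787])
    r=minimize(f,v0,method="Nelder-Mead",options=dict(initial_simplex=np.vstack([v0]+[v0+.006*np.eye(6)[i] for i in range(6)]),maxiter=900,xatol=1e-5))
    print(n,f(v0),r.fun,np.round(r.x*[1,1,10,1,1,10],4))
    a,b=r.x[:3]*[1,1,10],r.x[3:]*[1,1,10]
    draw(c,[(rect(a,.12,.046,.024),(0,255,0)),(rect(b,.14,.062,.012),(255,0,255))],(145,165,225,235) if n=="top" else (290,140,350,200),8,f"pics/pl_{n}.png")
E
python3 m1.py
```

```text
top 19.767795177033157 9.597141314792449 [ 0.4758  0.2395 -0.6689  0.4795  0.2434 -0.3772]
scene 46.5548969201585 6.51935512230846 [ 0.4712  0.2406 -0.6894  0.4728  0.2462 -0.3834]
```

```bash
python3 -c "
import cv2,numpy as np
a=cv2.imread('pics/pl_top.png');b=cv2.imread('pics/pl_scene.png')
h=480;a=cv2.resize(a[:,:],(400,350));b=cv2.resize(b,(350,350));cv2.imwrite('pics/pl_both.png',np.hstack([a,b]))"
```

```text
(no output)
```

View pics/pl_both.png

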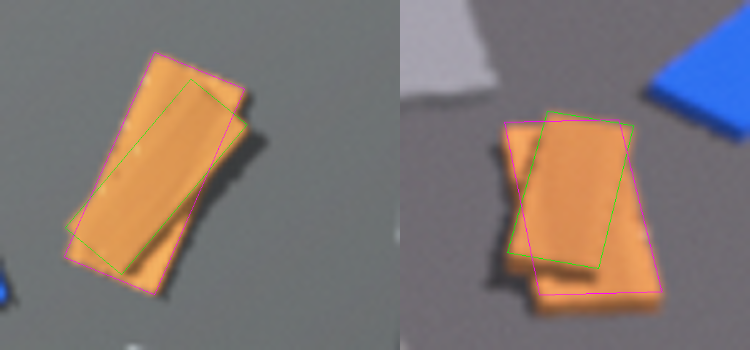

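```bash
cat >> h.py <<'E'
from scipy.spatial.transform import Rotation as Rn
def delta(o,pos,head=None):
    R=Rn.from_rotvec(o["ee_rot"]).as_matrix();d=R.T@(np.array(pos)-o["tool_pos"])
    h=np.arctan2(R[1,0],R[0,0]);r=0 if head is None else (-(head-h)+np.pi)%(2*np.pi)-np.pi
    print("now",np.round(o["tool_pos"],4),"head",round(h,4),"tilt",np.round(R[:,2],4),"| rows d",np.round(d,4),"roll",round(r,4),"F",np.round(o["ft_force"],1),"w",round(float(o["grip_width"]),4),"t",round(float(o["time"]),2))
E
python3 - <<'E'
from plant import *
from h import *
o=get_obs();delta(o,(.56,-.15,.23),.896)
E
```

```text
now [ 0.256  -0.5974  0.2313] head -1.166 tilt [-0.  0. -1.] | rows d [-0.2915 -0.4557  0.0013] roll -2.062 F [-0.2 -0.5  0.9] w 0.0853 t 0.7
```

Call:
carry_out --rows '[[[1, -0.2915, -0.4557, 0, -2.062], [1, -0.2915, -0.4557, 0, -2.062], [1, -0.2915, -0.4557, 0, -2.062], [1, -0.2915, -0.4557, 0, -2.062], [1, -0.2915, -0.4557, 0, -2.062], [1, -0.2915, -0.4557, 0, -2.062], [1, -0.2915, -0.4557, 0, -2.062], [1, -0.2915, -0.4557, 0, -2.062], [1, -0.2915, -0.4557, 0, -2.062], [1, -0.2915, -0.4557, 0, -2.062]]]'

```text
time: 1.7
tool_pos: [0.5379, -0.1822, 0.2317]
ee_rot: [3.096, 0.531, 0.001]
ft_force: [0.9, -0.9, -0.1]
grip_width: 0.0854
```

```bash
python3 - <<'E'
from plant import *
from h import *
o=get_obs();delta(o,(.4375,.27,.15),.896);print(np.round(o["q"],2))
E
```

```text
now [ 0.5379 -0.1822  0.2317] head 0.3398 tilt [ 7.e-04 -4.e-04 -1.e+00] | rows d [ 0.0561 -0.4598  0.0815] roll -0.5562 F [ 0.9 -0.9 -0.1] w 0.0854 t 1.7
[ 0.63  0.2  -0.43  1.65  0.08  1.31  0.52]
```

Call:
carry_out --rows '[[[0.6, 0.0561, -0.4598, 0.08, -0.556], [0.6, 0.0561, -0.4598, 0.08, -0.556], [0.6, 0.0561, -0.4598, 0.08, -0.556], [0.6, 0.0561, -0.4598, 0.08, -0.556], [0.6, 0.0561, -0.4598, 0.08, -0.556], [0.6, 0.0561, -0.4598, 0.08, -0.556], [0.6, 0.0561, -0.4598, 0.08, -0.556], [0.6, 0.0561, -0.4598, 0.08, -0.556], [0.6, 0.0561, -0.4598, 0.08, -0.556], [0.6, 0.0561, -0.4598, 0.08, -0.556]]]'

```text
time: 2.7
tool_pos: [0.437, 0.2737, 0.1512]
ee_rot: [-2.83, -1.359, -0.001]
ft_force: [0.1, -0.5, -0.3]
grip_width: 0.0681
```

```bash
python3 - <<'E'
from plant import *
from h import *
o=get_obs();delta(o,(.4375,.27,.06),.896);print(np.round(o["q"],2))
for n,r in (("scene",(270,90,370,190)),("top",(110,140,230,240))):
    c=camera(n);draw(c,[(rect((.475,.24,-.675),.12,.046,.024),(0,255,0))],r,4,f"pics/a_{n}.png")
a=cv2.imread('pics/a_scene.png');b=cv2.imread('pics/a_top.png');cv2.imwrite('pics/a.png',np.hstack([cv2.resize(a,(360,360)),cv2.resize(b,(432,360))]))
E
```

```text
now [0.437  0.2737 0.1512] head 0.8952 tilt [-3.0e-04  1.9e-03 -1.0e+00] | rows d [-0.0027  0.0028  0.0912] roll -0.0008 F [ 0.1 -0.5 -0.3] w 0.0681 t 2.7
[ 0.12  0.21 -0.84  1.86  0.17  1.15  0.11]
```

View pics/a.png

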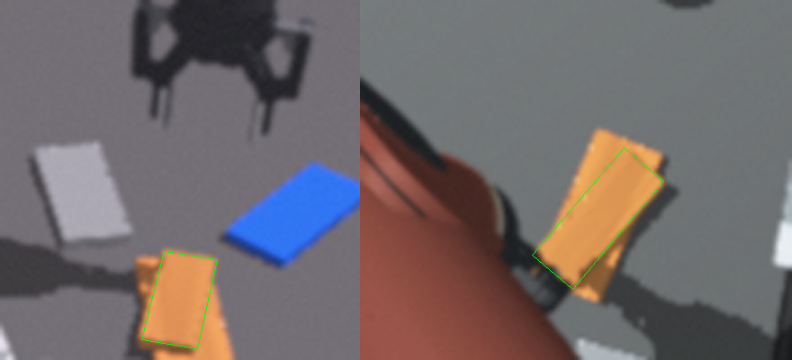

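Call:
carry_out --rows '[[[0.6, -0.003, 0.003, 0.05, 0], [0.6, -0.003, 0.003, 0.09, 0], [0.6, -0.003, 0.003, 0.12, 0], [0.6, -0.003, 0.003, 0.13, 0], [0.6, -0.003, 0.003, 0.138, 0], [0.6, -0.003, 0.003, 0.138, 0]]]'

```text
time: 3.4
tool_pos: [0.4403, 0.2644, 0.0137]
ee_rot: [2.836, 1.351, 0.001]
ft_force: [0.4, 1.1, -0.5]
grip_width: 0.0682
```

```bash
python3 - <<'E'
from plant import *
from h import *
o=get_obs();delta(o,(.4375,.27,.013),.896)
c=camera("scene");draw(c,[],(280,110,360,190),7,f"pics/b.png")
E
```

```text
now [0.4403 0.2644 0.0137] head 0.8893 tilt [ 4.e-04  0.e+00 -1.e+00] | rows d [ 0.0026 -0.0057  0.0007] roll -0.0067 F [ 0.4  1.1 -0.5] w 0.0682 t 3.4
```

View pics/b.png

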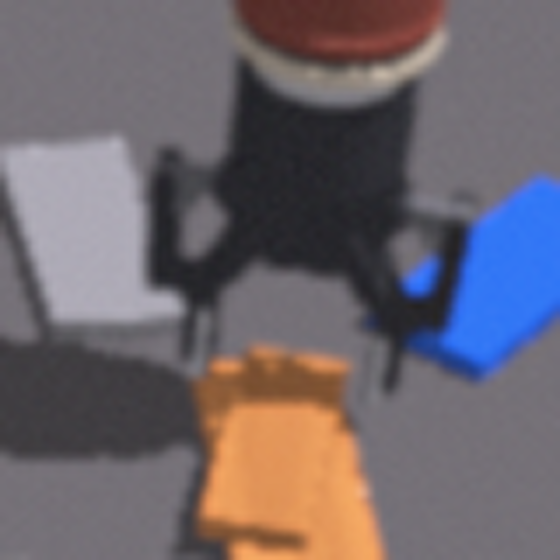

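Call:
carry_out --rows '[[[0.6, 0.0026, -0.0057, 0.001, 0], [0.6, 0.0026, -0.0057, 0.001, 0], [-0.2, 0.0026, -0.0057, 0.001, 0], [-0.2, 0.0026, -0.0057, 0.001, 0], [-0.2, 0.0026, -0.0057, 0.001, 0], [-0.2, 0.0026, -0.0057, 0.001, 0], [-0.2, 0.0026, -0.0057, 0.001, 0], [-0.2, 0.0026, -0.0057, 0.001, 0]]]'

```text
time: 4.25
tool_pos: [0.4374, 0.2707, 0.0133]
ee_rot: [2.836, 1.352, 0.002]
ft_force: [-2.2, -1.1, 7.8]
grip_width: 0.0442
```

```bash
python3 - <<'E'
from plant import *
from h import *
o=get_obs();delta(o,(.4375,.27,.1),.896)
c=camera("scene");draw(c,[],(280,110,360,190),7,f"pics/b2.png")
E
```

```text
now [0.4374 0.2707 0.0133] head 0.8899 tilt [ 1.1e-03  4.0e-04 -1.0e+00] | rows d [-0.0004  0.0005 -0.0867] roll -0.0061 F [-2.2 -1.1  7.8] w 0.0442 t 4.25
```

View pics/b2.png

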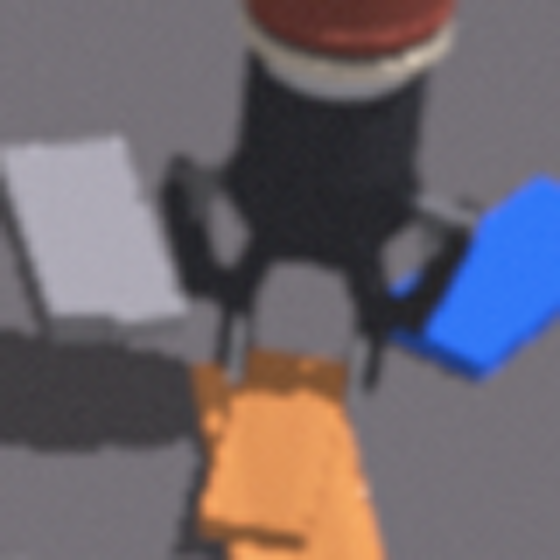

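Call:
carry_out --rows '[[[-0.5, 0, 0, -0.005, 0], [-0.5, 0, 0, -0.02, 0], [-0.5, 0, 0, -0.05, 0], [-0.5, 0, 0, -0.09, 0], [-0.5, 0, 0, -0.12, 0], [-0.5, 0, 0, -0.12, 0], [-0.5, 0, 0, -0.12, 0]]]'

```text
time: 5.0
tool_pos: [0.4374, 0.2703, 0.1336]
ee_rot: [2.835, 1.352, 0.003]
ft_force: [-0.6, 0.5, -0.5]
grip_width: 0.044
```

```bash
python3 - <<'E'
from plant import *
from h import *
o=get_obs();delta(o,(.47,-.12,.14),1.393)
c=camera("scene");draw(c,[],(270,90,370,190),5.6,f"pics/b3.png")
E
```

```text
now [0.4374 0.2703 0.1336] head 0.8897 tilt [ 2.1e-03  3.0e-04 -1.0e+00] | rows d [-0.2827  0.2711 -0.0065] roll -0.5033 F [-0.6  0.5 -0.5] w 0.044 t 5.0
```

View pics/b3.png

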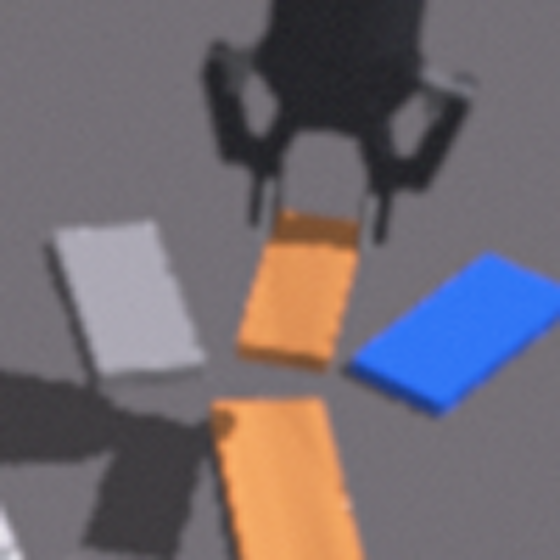

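```bash
python3 - <<'E'
from plant import *
from h import *
o=get_obs();delta(o,(.4774,-.1797,.12),1.393)
E
```

```text
now [0.4368 0.2699 0.1325] head 0.8898 tilt [ 3.e-04 -3.e-04 -1.e+00] | rows d [-0.3238  0.3146  0.0126] roll -0.5032 F [-0.4  0.6  0.2] w 0.0443 t 5.05
```

Call:
carry_out --rows '[[[-0.5, -0.324, 0.315, 0.012, -0.503], [-0.5, -0.324, 0.315, 0.012, -0.503], [-0.5, -0.324, 0.315, 0.012, -0.503], [-0.5, -0.324, 0.315, 0.012, -0.503], [-0.5, -0.324, 0.315, 0.012, -0.503], [-0.5, -0.324, 0.315, 0.012, -0.503], [-0.5, -0.324, 0.315, 0.012, -0.503], [-0.5, -0.324, 0.315, 0.012, -0.503], [-0.5, -0.324, 0.315, 0.012, -0.503], [-0.5, -0.324, 0.315, 0.012, -0.503]]]'

```text
time: 6.05
tool_pos: [0.4764, -0.1829, 0.119]
ee_rot: [-2.411, -2.012, 0.002]
ft_force: [-0.1, -0.1, -0.7]
grip_width: 0.0443
```

Call:
carry_out --rows '[[[-0.5, 0, 0, 0, 0], [-0.5, 0, 0, 0, 0], [-0.5, 0, 0, 0, 0]]]'

```text
time: 6.35
tool_pos: [0.4775, -0.1782, 0.1196]
ee_rot: [-2.407, -2.016, 0.0]
ft_force: [-0.3, 0.5, 0.1]
grip_width: 0.0445
```

```bash
python3 - <<'E'
from plant import *
from h import *
o=get_obs();delta(o,(.4774,-.1797,.0637),1.393)
for n in ("top","scene"):
    c=camera(n);pickle.dump(c,open(f"{n}1.pkl","wb"))
    draw(c,[],(230,90,350,230) if n=="top" else (150,130,300,270),4,f"pics/d_{n}.png")
    W=cloud(c);im=c["pixels"].astype(int);m=(im[...,0]-im[...,2]>40)&(W[...,2]>.1)&(W[...,2]<.2)&(W[...,1]<-.05)&(c["depth"]>0)
    P=W[m];A=np.c_[P[:,:2]-P[:,:2].mean(0),np.ones(len(P))];k,*_=np.linalg.lstsq(A,P[:,2],rcond=None)
    print(n,len(P),P.mean(0).round(4),"slopes dz/dx,dy",k.round(4))
E
```

```text
now [ 0.4775 -0.1782  0.1196] head 1.3947 tilt [-0.0013  0.0012 -1.    ] | rows d [-0.0016  0.0003  0.0559] roll 0.0017 F [-0.3  0.5  0.1] w 0.0445 t 6.35
top 155 [ 0.5492 -0.1764  0.131 ] slopes dz/dx,dy [-0.1443 -0.1764  0.131 ]
scene 2053 [-0.1799 -0.3701  0.1409] slopes dz/dx,dy [-0.017   0.0117  0.1409]
```

View pics/d_top.png

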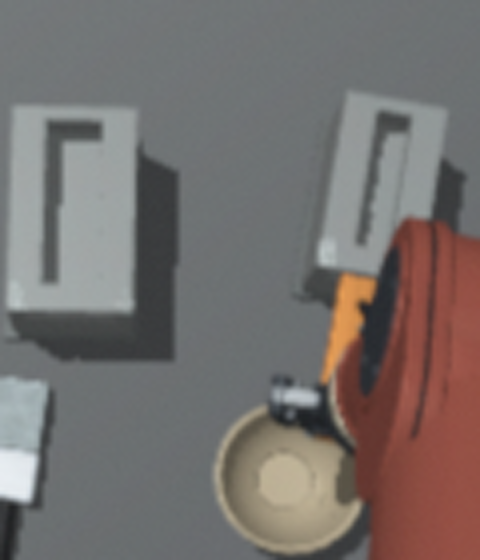

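View pics/d_scene.png

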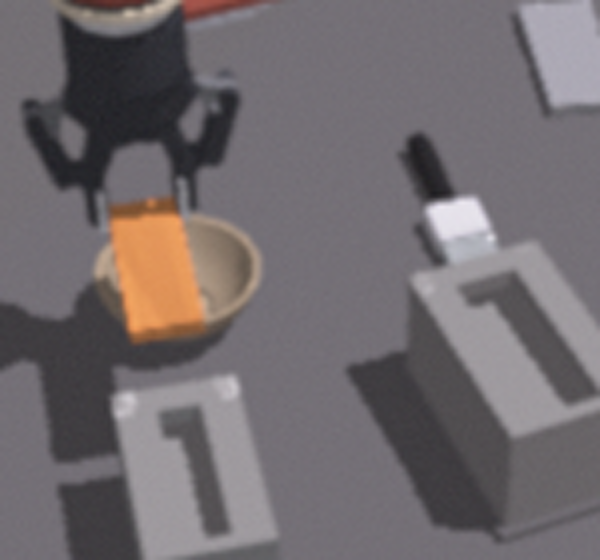

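```bash
cat > inhand.py <<'E'
from h import *
import sys
def inhand(c,roi,zr,show=True):
    W=cloud(c);im=c["pixels"].astype(int);x0,y0,x1,y1=roi
    m=np.zeros(W.shape[:2],bool);m[y0:y1,x0:x1]=True
    m&=(im[...,0]-im[...,2]>70)&(c["depth"]>0)
    k,l,s,_=cv2.connectedComponentsWithStats(m.astype(np.uint8));m=l==1+s[1:,4].argmax()
    e=cv2.erode(m.astype(np.uint8),np.ones((5,5)))>0
    P=W[e];med=np.median(P[:,2]);P=P[abs(P[:,2]-med)<.02]
    ctr=P[:,:2].mean(0);A=np.c_[P[:,:2]-ctr,np.ones(len(P))]
    w=np.ones(len(P))
    for _ in range(8):
        k,*_r=np.linalg.lstsq(A*w[:,None],P[:,2]*w,rcond=None);r=P[:,2]-A@k;w=1/np.sqrt(1+(r/.002)**2)
    print(len(P),"ctr",ctr.round(4),"z",k[2].round(4),"slope",k[:2].round(4),"std",r.std().round(4))
    return k,ctr,m
if __name__=="__main__":
    c=pickle.load(open("scene1.pkl","rb"))
    k,ctr,m=inhand(c,(170,170,205,220),None)
    # keeper roof slope sanity
    W=cloud(c);P=W[(abs(W[...,2]-.0905)<.012)&(abs(W[...,0]-.665)<.08)&(abs(W[...,1]+.213)<.04)]
    A=np.c_[P[:,:2]-P[:,:2].mean(0),np.ones(len(P))];print("roof slope",np.linalg.lstsq(A,P[:,2],rcond=None)[0].round(4))
    sat=(c["pixels"][...,0].astype(float)-c["pixels"][...,2])
    a=-.178
    for p0 in [(.4774+.048*np.cos(a),-.178+.048*np.sin(a),a)]:
        for z in (.128,.1315,.135):
            p,per=fit(c,sat,p0,.12,.046,z,(0,2),rng=3);print(z,p.round(4),per)
    draw(c,[(rect(p,.12,.046,.1315),(0,255,0))],(165,170,225,225),8,"pics/e.png")
E
python3 inhand.py
```

```text
349 ctr [ 0.5377 -0.1884] z 0.1315 slope [-0.0048  0.0029] std 0.0017
roof slope [-0.0139  0.0007  0.0905]Traceback (most recent call last):
  File "inhand.py", line 26, in <module>
    p,per=fit(c,sat,p0,.12,.046,z,(0,2),rng=3);print(z,p.round(4),per)
          ~~~^^^^^^^^^^^^^^^^^^^^^^^^^^^^^^^^^
  File "h.py", line 44, in fit
    r=least_squares(res,p,loss="soft_l1",f_scale=.4,x_scale=[.01,.01,.1]);p=r.x
    return func(*args, **kwargs)
    vector_fun = VectorFunction(
        fun_wrapped,
    ...<6 lines>...
        workers=workers
    )
    self._update_fun()
    ~~~~~~~~~~~~~~~~^^
    self.f = self.fun_wrapped(xp_copy(self.x))
             ~~~~~~~~~~~~~~~~^^^^^^^^^^^^^^^^^
    return np.atleast_1d(self.fun(x))
                         ~~~~~~~~^^^
    return self.f(x, *self.args, **self.kwargs)
           ~~~~~~^^^^^^^^^^^^^^^^^^^^^^^^^^^^^^
  File "h.py", line 43, in res
    q=proj(c,X);return ((q-np.array([o[3] for o in obs]))*np.array([o[2] for o in obs])).sum(1)
  File "h.py", line 12, in proj
    p=np.atleast_2d(X)@c["R"].T+c["t"]
      ~~~~~~~~~~~~~~~~^~~~~~~~~
ValueError: matmul: Input operand 1 has a mismatch in its core dimension 0, with gufunc signature (n?,k),(k,m?)->(n?,m?) (size 3 is different from 0)
```

```bash
sed -i 's/(0,2),rng=3/(0,1,2),rng=3,spans={0:(.35,.95),2:(.05,.65),1:(.1,.9)}/' inhand.py; python3 inhand.py
```

```text
349 ctr [ 0.5377 -0.1884] z 0.1315 slope [-0.0048  0.0029] std 0.0017
roof slope [-0.0139  0.0007  0.0905]
0.128 [ 0.5251 -0.1864 -0.1949] {0: (-0.11, 25), 1: (-0.0, 25), 2: (-0.11, 25)}
0.1315 [ 0.5284 -0.1873 -0.1948] {0: (-0.1, 25), 1: (-0.0, 25), 2: (-0.09, 25)}
0.135 [ 0.5318 -0.1882 -0.1948] {0: (-0.09, 25), 1: (-0.0, 25), 2: (-0.07, 25)}
```

View pics/e.png

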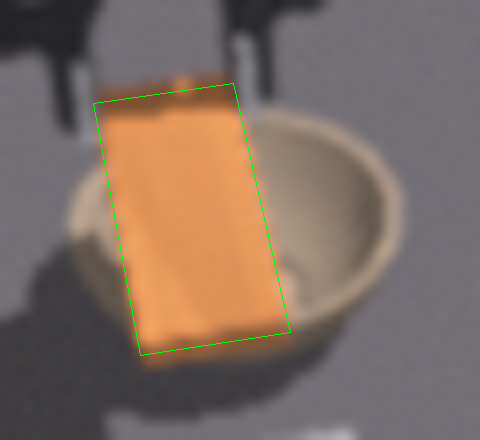

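Call:
carry_out --rows '[[[-0.5, -0.001, 0, 0.03, -0.003], [-0.5, -0.001, 0, 0.05, -0.003], [-0.5, -0.001, 0, 0.056, -0.003], [-0.5, -0.001, 0, 0.056, -0.003], [-0.5, -0.001, 0, 0.056, -0.003]]]'

```text
time: 6.95
tool_pos: [0.4783, -0.1805, 0.0653]
ee_rot: [2.405, 2.019, 0.001]
ft_force: [-0.2, 0.4, -0.7]
grip_width: 0.0442
```

```bash
cat > look1.py <<'E'
from plant import *
from h import *
from inhand import inhand
import sys
tag=sys.argv[1]
o=get_obs();delta(o,(.5984-.0135,-.2015+.0024,.0637),1.395)
c=camera("scene");pickle.dump(c,open("scene2.pkl","wb"))
W=cloud(c)
draw(c,[],(160,180,240,280),6,f"pics/s_{tag}.png")
t=camera("top");pickle.dump(t,open("top2.pkl","wb"));draw(t,[],(280,100,350,190),6,f"pics/t_{tag}.png")
a=cv2.imread(f"pics/s_{tag}.png");b=cv2.imread(f"pics/t_{tag}.png");b=cv2.resize(b,(int(b.shape[1]*a.shape[0]/b.shape[0]),a.shape[0]));r=np.hstack([a,b]);f=min(1,800/r.shape[1]);cv2.imwrite(f"pics/{tag}.png",cv2.resize(r,None,fx=f,fy=f))
E
python3 look1.py f1; python3 - <<'E'
import sys;sys.path.insert(0,'.')
E
```

```text
now [ 0.4783 -0.1805  0.0653] head 1.3967 tilt [ 1.1e-03 -3.0e-04 -1.0e+00] | rows d [1.000e-04 1.082e-01 1.700e-03] roll 0.0017 F [-0.2  0.4 -0.7] w 0.0442 t 6.95
```

View pics/f1.png

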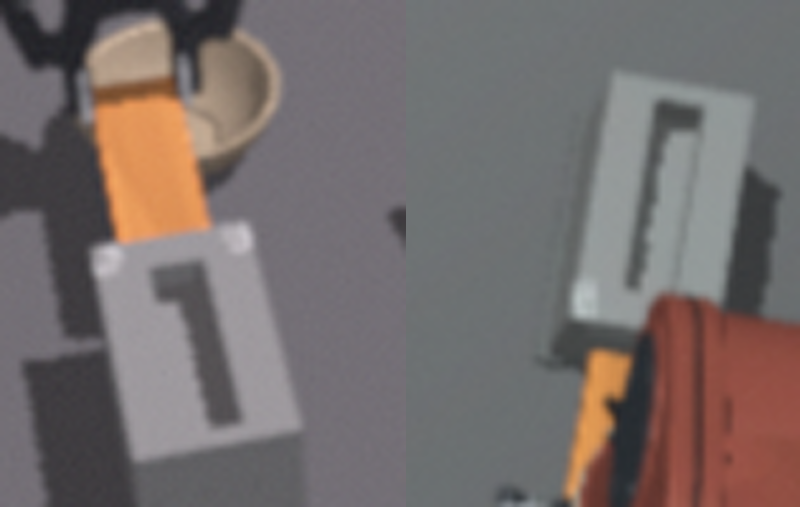

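```bash
cat > lat.py <<'E'
from inhand import *
def lat(c,tcp,a0,L,W,ztop,kp,kL,kW,ahead,roi):
    k,ctr,m=inhand(c,roi,None)
    g=c["pixels"].astype(float);sat=g[...,0]-g[...,2]
    kk,per=fit(c,g.mean(2),kp,kL,kW,.0905);print("keeper",kk.round(4),per)
    # edges 0,2 with x fixed
    n=25
    p0=np.array([tcp[0]+ahead*np.cos(a0),tcp[1]+ahead*np.sin(a0),a0])
    import h
    best=p0.copy()
    for it in range(5):
        p,per=fit(c,sat,best,L,W,ztop,(0,2),rng=3,iters=1,spans={0:(.3,.75),2:(.25,.7)})
        # remove drift along the length
        d=(p[:2]-p0[:2])@[np.cos(p[2]),np.sin(p[2])];p[:2]-=d*np.array([np.cos(p[2]),np.sin(p[2])]);best=p
    u=np.array([np.cos(kk[2]),np.sin(kk[2])]);v=np.array([-u[1],u[0]])
    print("plank",best.round(4),per,"lateral vs slot line (mm, +left) at plank centre",round(1e3*(best[:2]-kk[:2])@v,2),
      "front end",round(1e3*((best[:2]+L/2*np.array([np.cos(best[2]),np.sin(best[2])])-kk[:2])@v),2),"yaw diff",round(best[2]-kk[2],4))
E
python3 - <<'E'
from lat import *
c=pickle.load(open("scene2.pkl","rb"))
lat(c,(.4783,-.1805),-.175,.12,.046,.076,(.6633,-.2129,-.18),.136,.077,.048,(170,185,205,230))
E
```

```text
302 ctr [ 0.5277 -0.189 ] z 0.0769 slope [0.0026 0.0117] std 0.0019
keeper [ 0.6633 -0.2131 -0.1749] {0: (-0.16, 25), 1: (-0.06, 25), 2: (-0.14, 25), 3: (-0.26, 9)}
plank [ 0.6295  0.4693 -0.1566] {0: (-0.17, 25), 2: (-0.19, 25)} lateral vs slot line (mm, +left) at plank centre 666.16 front end 667.26 yaw diff 0.0183
```

```bash
python3 - <<'E'
s=open('h.py').read()
s=s.replace("iters=6,spans=None):","iters=6,spans=None,lock=False):\n    pi=np.array(p0,float);ul=np.array([np.cos(pi[2]),np.sin(pi[2])])")
s=s.replace("q=proj(c,X);return ((q-np.array([o[3] for o in obs]))*np.array([o[2] for o in obs])).sum(1)",
"q=proj(c,X);r=((q-np.array([o[3] for o in obs]))*np.array([o[2] for o in obs])).sum(1)\n            return np.r_[r,1e3*((p[:2]-pi[:2])@ul)] if lock else r")
s=s.replace("rr=res(p);","rr=res(p)[:len(obs)];")
open('h.py','w').write(s)
s=open('lat.py').read()
i=s.index("    for it in range(5)");j=s.index("    u=np.array")
s=s[:i]+"    best,per=fit(c,sat,p0,L,W,ztop,(0,2),rng=3,spans={0:(.3,.75),2:(.25,.7)},lock=True)\n"+s[j:]
open('lat.py','w').write(s)
from lat import *
c=pickle.load(open("scene2.pkl","rb"))
lat(c,(.4783,-.1805),-.175,.12,.046,.076,(.6633,-.2129,-.18),.136,.077,.048,(170,185,205,230))
c=pickle.load(open("scene1.pkl","rb"))
lat(c,(.4775,-.1782),-.175,.12,.046,.1305,(.6633,-.2129,-.18),.136,.077,.048,(170,170,205,220))
E
```

```text
302 ctr [ 0.5277 -0.189 ] z 0.0769 slope [0.0026 0.0117] std 0.0019
keeper [ 0.6633 -0.2131 -0.1749] {0: (-0.16, 25), 1: (-0.06, 25), 2: (-0.14, 25), 3: (-0.26, 9)}
plank [ 0.5255 -0.1891 -0.1771] {0: (-0.18, 25), 2: (-0.17, 25)} lateral vs slot line (mm, +left) at plank centre -0.35 front end -0.49 yaw diff -0.0022
349 ctr [ 0.5377 -0.1884] z 0.1315 slope [-0.0048  0.0029] std 0.0017
keeper [ 0.6632 -0.213  -0.1766] {0: (-0.16, 25), 1: (-0.09, 25), 2: (-0.12, 25), 3: (-0.09, 25)}
plank [ 0.5248 -0.1865 -0.1972] {0: (-0.09, 25), 2: (-0.09, 25)} lateral vs slot line (mm, +left) at plank centre 1.77 front end 0.53 yaw diff -0.0206
```

Call:
carry_out --rows '[[[-0.5, 0, 0, 0.0017, 0], [-0.5, 0, 0, 0.0017, 0], [-0.5, 0, 0.008, 0.0017, 0], [-0.5, 0, 0.016, 0.0017, 0], [-0.5, 0, 0.022, 0.0017, 0], [-0.5, 0, 0.028, 0.0017, 0], [-0.5, 0, 0.034, 0.0017, 0], [-0.5, 0, 0.04, 0.0017, 0], [-0.5, 0, 0.04, 0.0017, 0]]]'

```text
time: 7.95
tool_pos: [0.5178, -0.1877, 0.0626]
ee_rot: [2.407, 2.019, 0.001]
ft_force: [0.8, 0.6, -0.6]
grip_width: 0.0443
```

```bash
python3 look1.py f2
```

```text
now [ 0.5178 -0.1877  0.0626] head 1.3961 tilt [ 4.e-04  3.e-04 -1.e+00] | rows d [ 0.0005  0.068  -0.0011] roll 0.0011 F [ 0.8  0.6 -0.6] w 0.0443 t 7.95
```

View pics/f2.png

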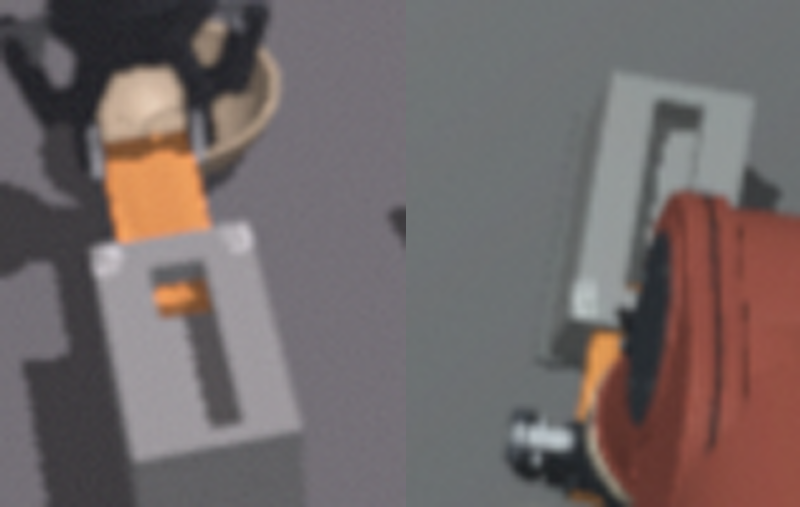

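Call:
carry_out --rows '[[[-0.5, 0, 0.01, 0, 0], [-0.5, 0, 0.02, 0, 0], [-0.5, 0, 0.03, 0, 0], [-0.5, 0, 0.04, 0, 0], [-0.5, 0, 0.048, 0, 0], [-0.5, 0, 0.055, 0, 0], [-0.5, 0, 0.06, 0, 0], [-0.5, 0, 0.06, 0, 0], [-0.5, 0, 0.06, 0, 0]]]'

```text
time: 8.95
tool_pos: [0.5759, -0.1981, 0.0625]
ee_rot: [-2.406, -2.019, 0.0]
ft_force: [-0.4, 1.2, 0.2]
grip_width: 0.0443
```

```bash
python3 look1.py f3
```

```text
now [ 0.5759 -0.1981  0.0625] head 1.3961 tilt [-4.e-04  2.e-04 -1.e+00] | rows d [ 0.0005  0.009  -0.0012] roll 0.0011 F [-0.4  1.2  0.2] w 0.0443 t 8.95
```

View pics/f3.png

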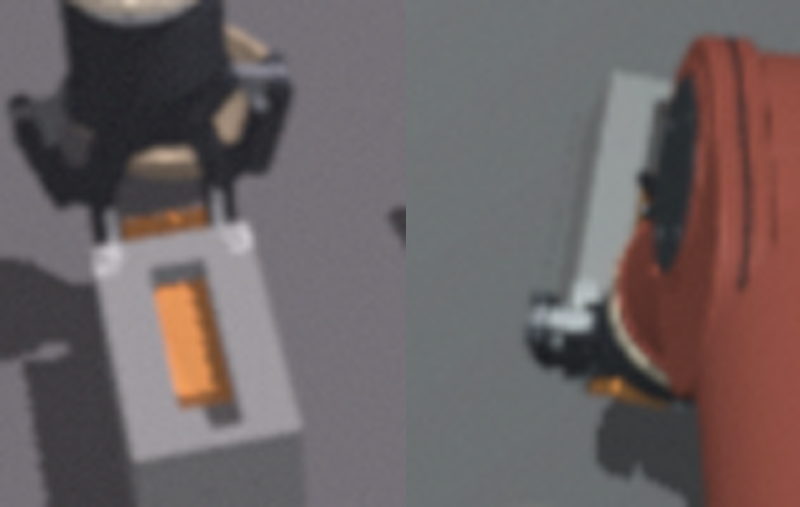

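Call:
carry_out --rows '[[[0.4, 0, 0, 0, 0], [0.4, 0, 0, 0, 0], [0.4, 0, 0, 0, 0], [0.4, 0, 0, 0, 0], [0.4, 0, -0.02, 0, 0], [0.4, 0, -0.045, 0, 0], [0.4, 0, -0.045, 0, 0], [0.4, 0, -0.045, 0, 0]]]'

```text
time: 9.85
tool_pos: [0.5319, -0.1906, 0.0629]
ee_rot: [2.407, 2.018, 0.0]
ft_force: [0.3, -0.8, 0.6]
grip_width: 0.0597
```

Call:
carry_out --rows '[[[-1, 0, 0, 0, 0], [-1, 0, 0, 0, 0], [-1, 0, 0, 0, 0], [-1, 0, 0, 0, 0], [-1, 0, 0, 0, 0], [-1, 0, 0, 0, 0], [-1, 0, 0, 0, 0], [-1, 0, 0, 0, 0]]]'

```text
time: 10.65
tool_pos: [0.5318, -0.1903, 0.0626]
ee_rot: [2.407, 2.019, -0.0]
ft_force: [-0.4, 0.5, -0.1]
grip_width: -0.0002
```

```bash
python3 look1.py f4
```

```text
now [ 0.5318 -0.1903  0.0626] head 1.396 tilt [ 0. -0. -1.] | rows d [ 0.0006  0.0538 -0.0011] roll 0.001 F [-0.4  0.5 -0.1] w -0.0002 t 10.65
```

View pics/f4.png

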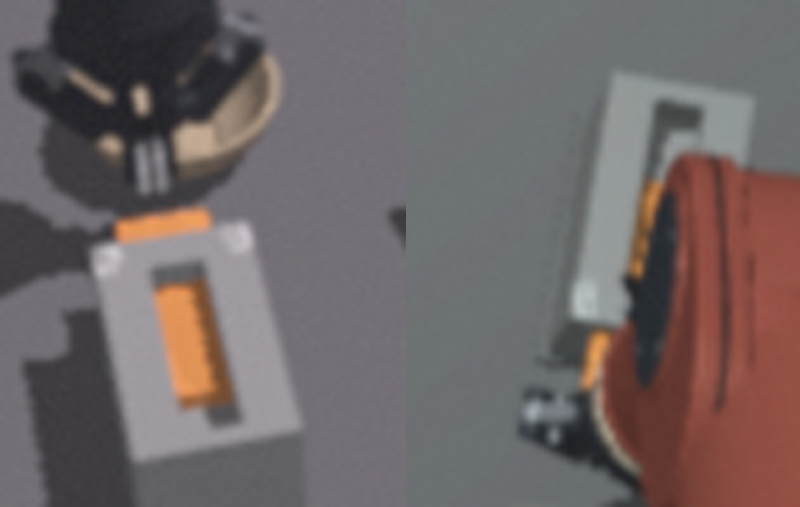

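Call:
carry_out --rows '[[[-1, 0, 0.015, 0, 0], [-1, 0, 0.022, 0, 0], [-1, 0, 0.028, 0, 0], [-1, 0, 0.034, 0, 0], [-1, 0, 0.039, 0, 0], [-1, 0, 0.044, 0, 0], [-1, 0, 0.048, 0, 0], [-1, 0, 0.048, 0, 0]]]'

```text
time: 11.55
tool_pos: [0.5795, -0.1987, 0.0626]
ee_rot: [2.407, 2.019, 0.001]
ft_force: [-0.8, 0.2, 0.3]
grip_width: 0.0003
```

```bash
python3 look1.py f5
```

```text
now [ 0.5795 -0.1987  0.0626] head 1.396 tilt [ 3.e-04  2.e-04 -1.e+00] | rows d [ 0.0005  0.0054 -0.0011] roll 0.001 F [-0.8  0.2  0.3] w 0.0003 t 11.55
```

View pics/f5.png

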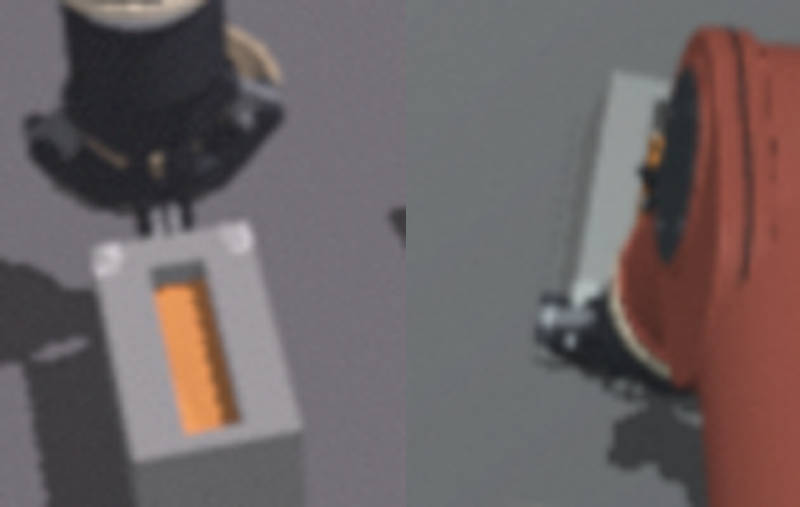

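Moving well. Now I'll creep in until the fingers touch the face.

Call:
carry_out --rows '[[[-1, 0, 0.002, 0, 0], [-1, 0, 0.004, 0, 0], [-1, 0, 0.005, 0, 0], [-1, 0, 0.005, 0, 0]]]'

```text
time: 12.05
tool_pos: [0.5841, -0.1996, 0.0627]
ee_rot: [2.407, 2.019, 0.0]
ft_force: [0.7, -0.2, -0.3]
grip_width: 0.0004
```

Call:
carry_out --rows '[[[-1, 0, 0.001, 0, 0], [-1, 0, 0.001, 0, 0]]]'

```text
time: 12.25
tool_pos: [0.585, -0.1997, 0.0626]
ee_rot: [2.407, 2.019, 0.0]
ft_force: [0.1, 0.4, -0.8]
grip_width: 0.0
```

Call:
carry_out --rows '[[[-1, 0, 0.001, 0, 0], [-1, 0, 0.001, 0, 0]]]'

```text
time: 12.45
tool_pos: [0.586, -0.1999, 0.0626]
ee_rot: [-2.407, -2.019, -0.0]
ft_force: [0.1, 0.5, 0.1]
grip_width: -0.0001
```

Call:
carry_out --rows '[[[-1, 0, 0.001, 0, 0], [-1, 0, 0.001, 0, 0]]]'

```text
time: 12.65
tool_pos: [0.5869, -0.2, 0.0626]
ee_rot: [-2.407, -2.019, 0.0]
ft_force: [-1.1, -0.4, -0.3]
grip_width: -0.0001
```

Call:
carry_out --rows '[[[-1, 0, 0.001, 0, 0], [-1, 0, 0.001, 0, 0]]]'

```text
time: 12.85
tool_pos: [0.5869, -0.2001, 0.0625]
ee_rot: [-2.406, -2.018, 0.003]
ft_force: [-6.4, 2.4, 4.6]
grip_width: -0.0
```

```bash
python3 look1.py f6
```

```text
now [ 0.5869 -0.2001  0.0625] head 1.3959 tilt [-2.4e-03  3.0e-04 -1.0e+00] | rows d [ 0.0006 -0.0021 -0.0012] roll 0.0009 F [-6.4  2.4  4.6] w -0.0 t 12.85
```

View pics/f6.png

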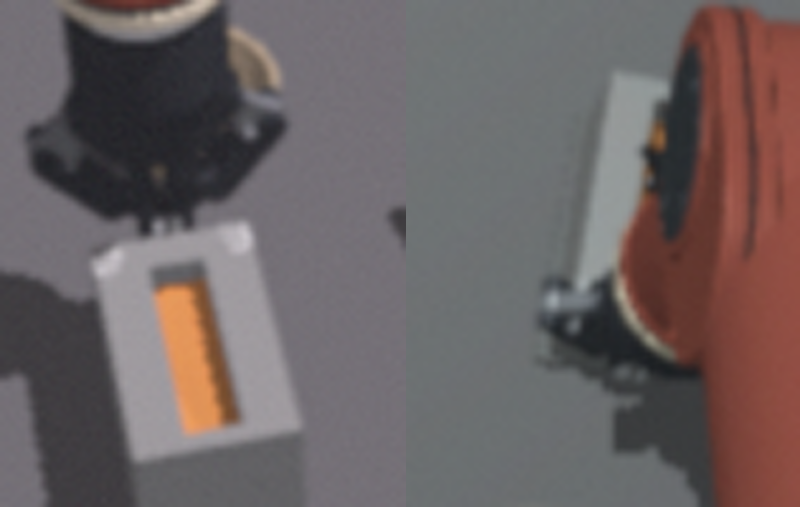

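Call:
carry_out --rows '[[[-1, 0, -0.02, 0, 0], [-1, 0, -0.05, 0, 0], [0, 0, -0.06, -0.04, 0], [0, 0, -0.06, -0.08, 0], [0.8, 0, -0.06, -0.1, 0], [0.8, 0, -0.06, -0.1, 0]]]'

```text
time: 13.55
tool_pos: [0.5308, -0.1903, 0.1663]
ee_rot: [2.403, 2.015, 0.004]
ft_force: [-0.3, 0.3, 0.5]
grip_width: 0.0577
```

```bash
python3 - <<'E'
from plant import *
from h import *
o=get_obs();a=-.378;off=.058
delta(o,(.4785-off*np.cos(a),.243-off*np.sin(a),.13),np.pi/2+a)
E
```

```text
now [ 0.5308 -0.1903  0.1663] head 1.3959 tilt [ 0.0057 -0.0026 -1.    ] | rows d [ 0.4294 -0.184   0.0345] roll 0.2031 F [-0.3  0.3  0.5] w 0.0577 t 13.55
```

Call:
carry_out --rows '[[[0.9, 0.429, -0.184, 0.03, 0.203], [0.9, 0.429, -0.184, 0.03, 0.203], [0.9, 0.429, -0.184, 0.03, 0.203], [0.9, 0.429, -0.184, 0.03, 0.203], [0.9, 0.429, -0.184, 0.03, 0.203], [0.9, 0.429, -0.184, 0.03, 0.203], [0.9, 0.429, -0.184, 0.03, 0.203], [0.9, 0.429, -0.184, 0.03, 0.203], [0.9, 0.429, -0.184, 0.03, 0.203], [0.9, 0.429, -0.184, 0.03, 0.203]]]'

```text
time: 14.55
tool_pos: [0.4197, 0.2696, 0.1322]
ee_rot: [-2.592, -1.771, -0.001]
ft_force: [-0.6, 0.3, -0.3]
grip_width: 0.0812
```

Call:
carry_out --rows '[[[0.9, 0, 0, 0, 0], [0.9, 0, 0, 0, 0]]]'

```text
time: 14.75
tool_pos: [0.422, 0.2643, 0.1319]
ee_rot: [-2.598, -1.766, 0.002]
ft_force: [0.3, -0.8, -0.2]
grip_width: 0.081
```

```bash
python3 - <<'E'
from plant import *
from h import *
o=get_obs();a=-.378;off=.058
delta(o,(.4785-off*np.cos(a),.243-off*np.sin(a),.13),np.pi/2+a)
s=camera("scene");t=camera("top");pickle.dump((s,t),open("st3.pkl","wb"))
wp=rect((.4785,.243,a),.14,.062,.012)
draw(t,[],(300,100,350,190),6,"pics/g1.png")
draw(s,[],(160,200,240,280),6,"pics/g2.png")
draw(t,[(wp,(0,255,0))],(130,150,220,240),6,"pics/g3.png")
draw(s,[(wp,(0,255,0))],(280,110,370,200),6,"pics/g4.png")
I=[cv2.resize(cv2.imread(f"pics/g{i}.png"),(400 if i!=1 else 222,400)) for i in (1,2)];cv2.imwrite("pics/g12.png",np.hstack(I))
I=[cv2.resize(cv2.imread(f"pics/g{i}.png"),(400,400)) for i in (3,4)];cv2.imwrite("pics/g34.png",np.hstack(I))
E
```

```text
now [0.422  0.2643 0.1319] head 1.1938 tilt [-1.1e-03 -4.0e-04 -1.0e+00] | rows d [0.001  0.0024 0.0019] roll 0.001 F [ 0.3 -0.8 -0.2] w 0.081 t 14.75
```

View pics/g12.png

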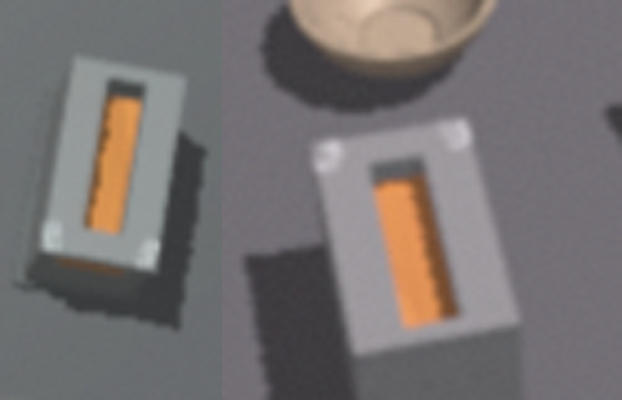

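View pics/g34.png

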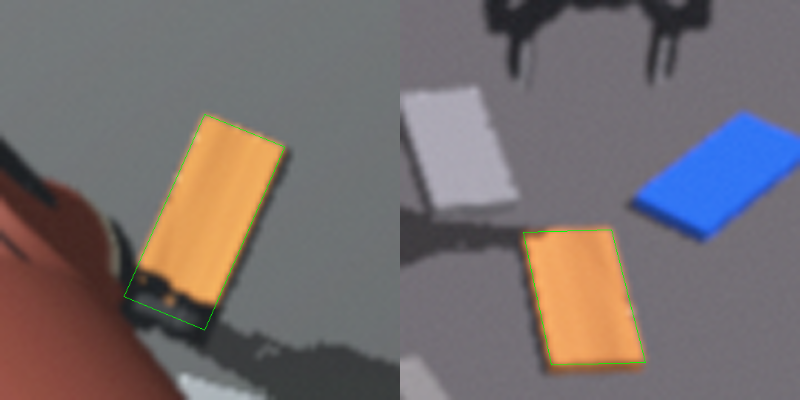

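```bash
cat > flush.py <<'E'
from h import *
def flush(t,kp,kL,kW,pw):
    g=t["pixels"].astype(float);k,per=fit(t,g.mean(2),kp,kL,kW,.0905)
    print("keeper",k.round(4),per)
    u=np.array([np.cos(k[2]),np.sin(k[2])]);v=np.array([-u[1],u[0]]);f=k[:2]-u*kL/2
    sat=g[...,0]-g[...,2]
    off=np.arange(-.018,.0081,.002)
    print("s(mm, + outward)",(-off*1e3).round().astype(int))
    for y in np.linspace(-.45*pw,.45*pw,7):
        X=np.array([np.r_[f+u*s+v*y,.072] for s in off]);q=proj(t,X)
        print("y",round(1e3*y,1),map_coordinates(sat,[q[:,1],q[:,0]],order=1).round().astype(int))
    # expected image rows: roof front edge, slot top, plank top if flush, slot floor
    print("px along:",[proj(t,np.r_[f,z]).round(2)[0].tolist() for z in (.0905,.0765,.072,.06)])
    return k
if __name__=="__main__":
    s,t=pickle.load(open("st3.pkl","rb"))
    flush(t,(.6654,-.2135,-.1748),.136,.077,.046)
    draw(t,[],(300,150,345,175),16,"pics/g5.png")
E
python3 flush.py
```

```text
keeper [ 0.6653 -0.2135 -0.1745] {0: (-0.06, 25), 1: (-0.09, 25), 2: (-0.06, 25), 3: (-0.09, 25)}
s(mm, + outward) [18 16 14 12 10  8  6  4  2  0 -2 -4 -6 -8]
y -20.7 [-3 -3 -3 -2 -1 -1  2  6 15 15 10  0 -5 -7]
y -13.8 [-3 -3 -3 -2 -1  0  1 14 26 28 17  1 -4 -6]
y -6.9 [-3 -3 -2 -2 -2 -1  5 17 29 33 21  8 -2 -5]
y 0.0 [-4 -3 -2 -2 -2 -2  3 13 29 29 21  3 -2 -3]
y 6.9 [-3 -3 -2 -2 -2 -1  3 16 26 33 17  5 -3 -5]
y 13.8 [-3 -3 -2 -2 -1 -1  4 13 27 26 18  3 -4 -5]
y 20.7 [-3 -2 -2 -2 -2 -1  1 13 23 26 14  1 -4 -6]
px along: [[321.62, 158.04], [320.71, 159.06], [320.43, 159.38], [319.68, 160.23]]
```

View pics/g5.png

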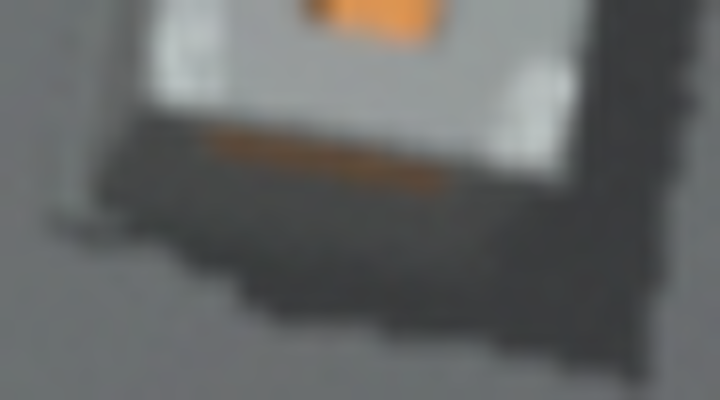

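Call:
carry_out --rows '[[[0.9, 0.001, 0.003, 0.04, 0], [0.9, 0.001, 0.003, 0.08, 0], [0.9, 0.001, 0.003, 0.105, 0], [0.8, 0.001, 0.003, 0.12, 0], [0.8, 0.001, 0.003, 0.126, 0], [0.8, 0.001, 0.003, 0.129, 0], [0.8, 0.001, 0.003, 0.129, 0]]]'

```text
time: 15.55
tool_pos: [0.4261, 0.2646, 0.0044]
ee_rot: [2.599, 1.764, 0.002]
ft_force: [-0.1, -0.1, 0.2]
grip_width: 0.0768
```

```bash
python3 - <<'E'
from plant import *
from h import *
o=get_obs();a=-.378;off=.058
delta(o,(.4785-off*np.cos(a),.243-off*np.sin(a),.0),np.pi/2+a)
s=camera("scene");draw(s,[],(290,110,370,190),7,"pics/h1.png")
E
```

```text
now [0.4261 0.2646 0.0044] head 1.1925 tilt [ 1.1e-03  4.0e-04 -1.0e+00] | rows d [-0.0007 -0.0013  0.0044] roll -0.0003 F [-0.1 -0.1  0.2] w 0.0768 t 15.55
```

View pics/h1.png

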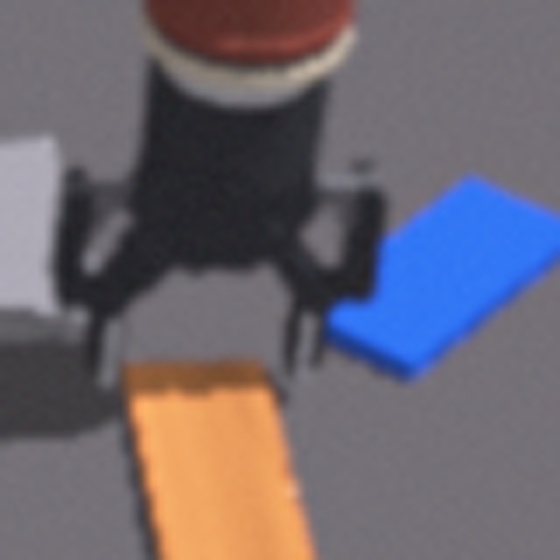

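Call:
carry_out --rows '[[[0.8, -0.0007, -0.001, 0.004, 0], [0.8, -0.0007, -0.001, 0.004, 0], [0, -0.0007, -0.001, 0.004, 0], [0, -0.0007, -0.001, 0.004, 0], [0, -0.0007, -0.001, 0.004, 0], [0, -0.0007, -0.001, 0.004, 0], [0, -0.0007, -0.001, 0.004, 0]]]'

```text
time: 16.3
tool_pos: [0.4245, 0.2644, 0.0004]
ee_rot: [2.599, 1.764, 0.001]
ft_force: [-3.0, -2.4, 9.5]
grip_width: 0.0599
```

Call:
carry_out --rows '[[[-0.2, 0, 0, -0.005, 0], [-0.2, 0, 0, -0.02, 0], [-0.2, 0, 0, -0.05, 0], [-0.2, 0, 0, -0.09, 0], [-0.2, 0, 0, -0.12, 0], [-0.2, 0, 0, -0.12, 0], [-0.2, 0, 0, -0.12, 0]]]'

```text
time: 17.0
tool_pos: [0.4246, 0.2642, 0.1207]
ee_rot: [2.599, 1.764, 0.003]
ft_force: [0.4, 0.2, -1.7]
grip_width: 0.0598
```

```bash
python3 - <<'E'
from plant import *
from h import *
o=get_obs()
s=camera("scene");draw(s,[],(280,90,380,190),6,"pics/h2.png")
t=camera("top");g=t["pixels"].astype(float).mean(2)
k,per=fit(t,g,(.6459,.0185,-.0094),.156,.093,.0905);print("WK top",k.round(4),per)
k2,per=fit(s,s["pixels"].astype(float).mean(2),(.6435,.0194,-.0136),.156,.093,.0905);print("WK scene",k2.round(4),per)
a=-.01;f=k[:2]-.078*np.array([np.cos(a),np.sin(a)]);print("face",f)
p=f-.138*np.array([np.cos(a),np.sin(a)])
delta(o,(*p,.12),np.pi/2+a);print(p)
E
```

```text
WK top [ 0.6459  0.0185 -0.0093] {0: (-0.1, 25), 1: (-0.09, 25), 2: (-0.08, 25), 3: (-0.09, 25)}
WK scene [ 0.6435  0.0194 -0.0128] {0: (-0.1, 25), 1: (-0.09, 25), 2: (-0.11, 25), 3: (-0.11, 24)}
face [0.56792608 0.01932204]
now [0.4246 0.2642 0.1207] head 1.1927 tilt [ 2.e-03  2.e-04 -1.e+00] | rows d [-0.2244  0.0948  0.0006] roll -0.3681 F [ 0.4  0.2 -1.7] w 0.0598 t 17.0
[0.42993298 0.02070201]
```

View pics/h2.png

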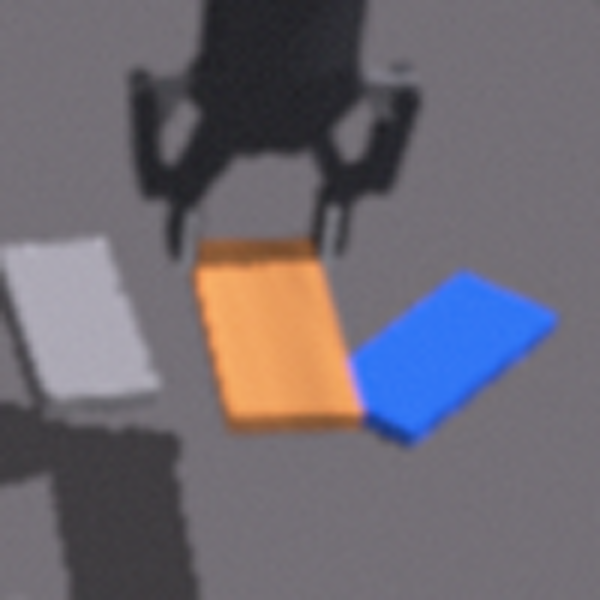

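Call:
carry_out --rows '[[[-0.2, -0.224, 0.097, 0, -0.368], [-0.2, -0.224, 0.097, 0, -0.368], [-0.2, -0.224, 0.097, 0, -0.368], [-0.2, -0.224, 0.097, 0, -0.368], [-0.2, -0.224, 0.097, 0, -0.368], [-0.2, -0.224, 0.097, 0, -0.368], [-0.2, -0.224, 0.097, 0, -0.368], [-0.2, -0.224, 0.097, 0, -0.368], [-0.2, -0.224, 0.097, 0, -0.368]]]'

```text
time: 18.0
tool_pos: [0.4314, 0.0215, 0.1192]
ee_rot: [-2.229, -2.212, 0.0]
ft_force: [-0.1, -1.0, -0.3]
grip_width: 0.0594
```

```bash
cat > look2.py <<'E'
from plant import *
from h import *
from lat import *
import sys
tag=sys.argv[1]
o=get_obs();delta(o,(.432,.0206,.0622),1.5613)
c=camera("scene");t=camera("top");pickle.dump((c,t),open("st4.pkl","wb"))
draw(c,[],(210,110,330,250),4,f"pics/s_{tag}.png");draw(t,[],(205,95,290,235),4,f"pics/t_{tag}.png")
a=cv2.imread(f"pics/s_{tag}.png");b=cv2.imread(f"pics/t_{tag}.png");r=np.hstack([a,b]);f=min(1,780/r.shape[1]);cv2.imwrite(f"pics/{tag}.png",cv2.resize(r,None,fx=f,fy=f))
if len(sys.argv)>2:
    z=o["tool_pos"][2]+.0116
    lat(c,o["tool_pos"],-.01,.14,.062,z,(.6435,.0194,-.0128),.156,.093,.058,(215,110,300,215))
    try: lat(t,o["tool_pos"],-.01,.14,.062,z,(.6459,.0185,-.0093),.156,.093,.058,(205,140,290,235))
    except Exception as e: print(e)
E
python3 look2.py k1 1
```

```text
now [0.4314 0.0215 0.1192] head 1.5628 tilt [-1.e-03  7.e-04 -1.e+00] | rows d [-0.0009  0.0007  0.057 ] roll 0.0015 F [-0.1 -1.  -0.3] w 0.0594 t 18.0
488 ctr [0.4996 0.0193] z 0.1314 slope [-0.0034 -0.0038] std 0.0017
keeper [ 0.6435  0.0194 -0.0125] {0: (-0.1, 25), 1: (-0.09, 25), 2: (-0.11, 25), 3: (-0.12, 24)}
plank [ 0.4894  0.0206 -0.01  ] {0: (-0.28, 25), 2: (-0.3, 25)} lateral vs slot line (mm, +left) at plank centre -0.7 front end -0.52 yaw diff 0.0025
933 ctr [0.4136 0.0228] z 0.5442 slope [-0.5931 -0.1787] std 0.0038
keeper [ 0.6457  0.0185 -0.0105] {0: (-0.09, 25), 1: (-0.15, 25), 2: (-0.09, 25), 3: (-0.73, 15)}
plank [0.4894 0.0203 0.0246] {0: (-0.03, 25), 2: (-0.19, 17)} lateral vs slot line (mm, +left) at plank centre 0.14 front end 2.6 yaw diff 0.0351
```

View pics/k1.png

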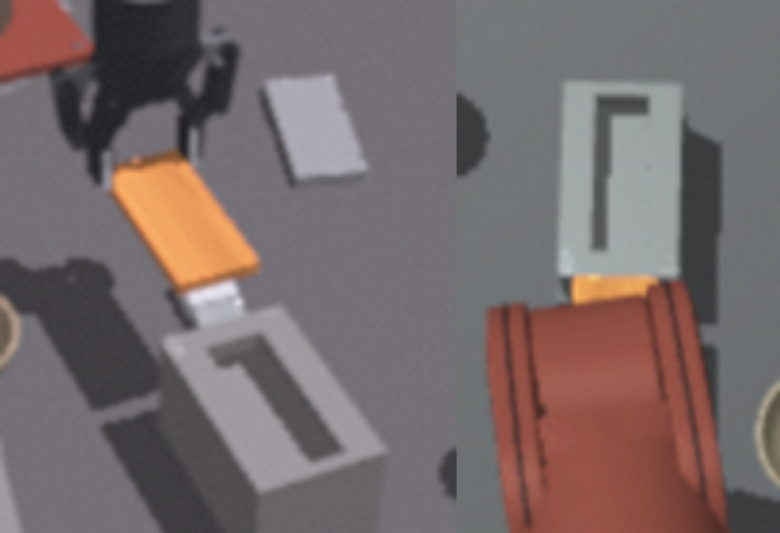

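Call:
carry_out --rows '[[[-0.2, 0, 0, 0.03, 0], [-0.2, 0, 0, 0.05, 0], [-0.2, 0, 0, 0.057, 0], [-0.2, 0, 0, 0.057, 0], [-0.2, 0, 0, 0.057, 0], [-0.2, 0, 0, 0.057, 0]]]'

```text
time: 18.7
tool_pos: [0.4325, 0.0204, 0.0636]
ee_rot: [2.231, 2.21, 0.002]
ft_force: [-0.7, -0.2, -0.5]
grip_width: 0.0601
```

```bash
python3 look2.py k2 1
```

```text
now [0.4325 0.0204 0.0636] head 1.5612 tilt [ 1.6e-03 -2.0e-04 -1.0e+00] | rows d [ 0.0002 -0.0005  0.0014] roll -0.0001 F [-0.7 -0.2 -0.5] w 0.0601 t 18.7
333 ctr [0.4878 0.02  ] z 0.0758 slope [ 0.     -0.0029] std 0.002
keeper [ 0.6439  0.0194 -0.0105] {0: (-0.11, 25), 1: (-0.02, 25), 2: (-0.12, 25), 3: (-0.13, 10)}
plank [ 0.4905  0.0191 -0.028 ] {0: (-0.2, 25), 2: (-0.28, 25)} lateral vs slot line (mm, +left) at plank centre -1.89 front end -3.11 yaw diff -0.0174
458 ctr [0.4076 0.0205] z 0.5015 slope [-0.6554 -0.2802] std 0.0029
keeper [ 0.6461  0.0185 -0.0094] {0: (-0.1, 25), 1: (-0.06, 25), 2: (-0.08, 25), 3: (-0.05, 25)}
plank [0.4905 0.0211 0.0067] {0: (-0.07, 25), 2: (-0.15, 18)} lateral vs slot line (mm, +left) at plank centre 1.11 front end 2.23 yaw diff 0.0161
```

View pics/k2.png

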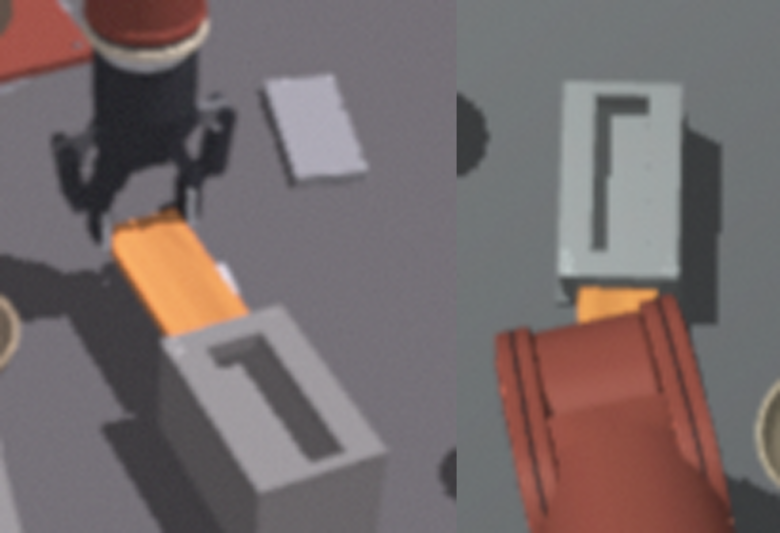

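```bash
cat > tip.py <<'E'
from h import *
def tip(t,k,kL,ztop,W,srange):
    g=t["pixels"].astype(float);sat=cv2.GaussianBlur(g[...,0]-g[...,2],(0,0),.6)
    u=np.array([np.cos(k[2]),np.sin(k[2])]);v=np.array([-u[1],u[0]]);f=k[:2]-u*kL/2
    ys=np.arange(-.05,.0501,.0005)
    for s in srange:
        X=np.array([np.r_[f-u*s+v*y,ztop] for y in ys]);q=proj(t,X);r=map_coordinates(sat,[q[:,1],q[:,0]],order=1)
        hi=np.percentile(r,90);m=r>hi*.5
        # half-max crossings
        i=np.where(m)[0]
        print("s",s,"max",hi.round(),"left",(ys[i[-1]]*1e3).round(1),"right",(ys[i[0]]*1e3).round(1),"mid",((ys[i[-1]]+ys[i[0]])*500).round(2),"w",((ys[i[-1]]-ys[i[0]])*1e3).round(1))
if __name__=="__main__":
    s,t=pickle.load(open("st4.pkl","rb"))
    tip(t,(.6459,.0185,-.0094),.156,.0752,.062,[.006,.009,.012,.015,.018,.021])
E
python3 tip.py
```

```text
s 0.006 max 71.0 left 30.5 right -30.5 mid 0.0 w 61.0
s 0.009 max 118.0 left 31.0 right -31.0 mid 0.0 w 62.0
s 0.012 max 140.0 left 31.0 right -30.5 mid 0.25 w 61.5
s 0.015 max 143.0 left 31.5 right -29.0 mid 1.25 w 60.5
s 0.018 max 143.0 left 31.5 right -27.0 mid 2.25 w 58.5
s 0.021 max 141.0 left 31.5 right -25.5 mid 3.0 w 57.0
```

Call:
carry_out --rows '[[[-0.2, 0, 0, 0.0008, 0], [-0.2, 0, 0, 0.0008, 0], [-0.2, 0, 0.005, 0.0008, 0], [-0.2, 0, 0.01, 0.0008, 0], [-0.2, 0, 0.016, 0.0008, 0], [-0.2, 0, 0.022, 0.0008, 0], [-0.2, 0, 0.028, 0.0008, 0], [-0.2, 0, 0.034, 0.0008, 0], [-0.2, 0, 0.04, 0.0008, 0], [-0.2, 0, 0.04, 0.0008, 0]]]'

```text
time: 19.8
tool_pos: [0.4725, 0.02, 0.0618]
ee_rot: [-2.232, -2.21, -0.001]
ft_force: [-0.1, 0.0, 0.0]
grip_width: 0.06
```

```bash
python3 look2.py k3
```

```text
now [0.4725 0.02   0.0618] head 1.561 tilt [ 3.e-04  6.e-04 -1.e+00] | rows d [ 0.0002 -0.0406 -0.0004] roll -0.0003 F [-0.1  0.   0. ] w 0.06 t 19.8
```

View pics/k3.png

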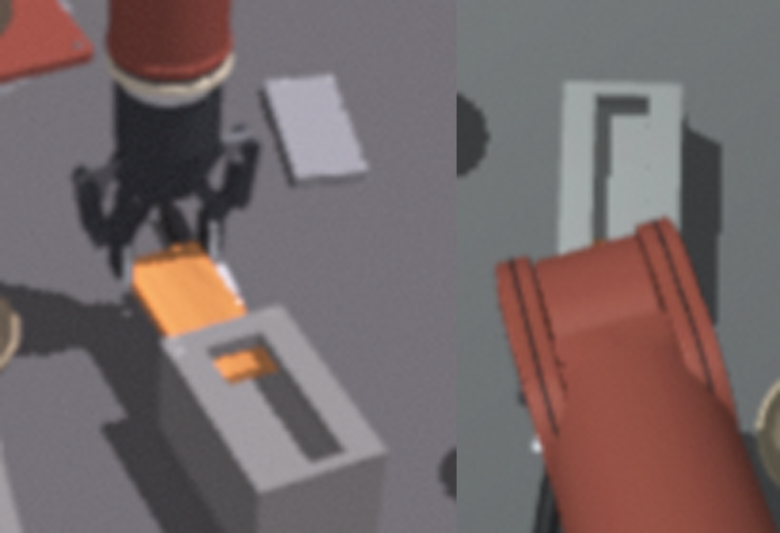

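Call:
carry_out --rows '[[[-0.2, 0, 0.01, 0, 0], [-0.2, 0, 0.02, 0, 0], [-0.2, 0, 0.03, 0, 0], [-0.2, 0, 0.04, 0, 0], [-0.2, 0, 0.05, 0, 0], [-0.2, 0, 0.058, 0, 0], [-0.2, 0, 0.066, 0, 0], [-0.2, 0, 0.073, 0, 0], [-0.2, 0, 0.073, 0, 0]]]'

```text
time: 20.8
tool_pos: [0.5456, 0.0192, 0.0618]
ee_rot: [-2.232, -2.21, -0.001]
ft_force: [0.1, -0.1, 0.1]
grip_width: 0.0595
```

Call:
carry_out --rows '[[[0.8, 0, 0, 0, 0], [0.8, 0, 0, 0, 0], [0.8, 0, 0, 0, 0], [0.8, 0, 0, 0, 0], [0.8, 0, -0.02, 0, 0], [0.8, 0, -0.045, 0, 0], [0.8, 0, -0.045, 0, 0], [0.8, 0, -0.045, 0, 0]]]'

```text
time: 21.6
tool_pos: [0.4999, 0.0192, 0.0622]
ee_rot: [2.232, 2.209, 0.0]
ft_force: [0.2, 0.2, -0.9]
grip_width: 0.0768
```

Call:
carry_out --rows '[[[-1, 0, 0, 0, 0], [-1, 0, 0, 0, 0], [-1, 0, 0, 0, 0], [-1, 0, 0, 0, 0], [-1, 0, 0, 0, 0], [-1, 0, 0, 0, 0], [-1, 0, 0, 0, 0], [-1, 0, 0, 0, 0], [-1, 0, 0, 0, 0], [-1, 0, 0, 0, 0]]]'

```text
time: 22.6
tool_pos: [0.4997, 0.0195, 0.0618]
ee_rot: [-2.232, -2.21, -0.0]
ft_force: [0.5, -1.0, -0.8]
grip_width: -0.0
```

```bash
python3 look2.py k4
```

```text
now [0.4997 0.0195 0.0618] head 1.561 tilt [-0.  0. -1.] | rows d [ 0.0004 -0.0677 -0.0004] roll -0.0003 F [ 0.5 -1.  -0.8] w -0.0 t 22.6
```

View pics/k4.png

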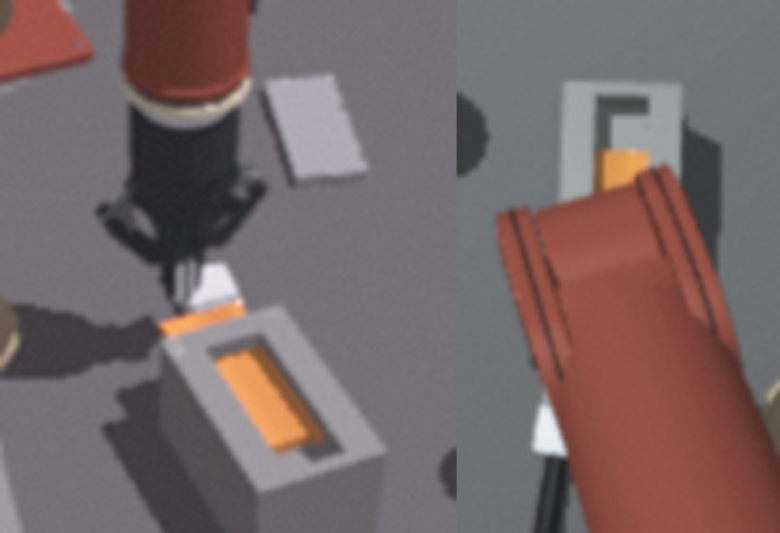

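Call:
carry_out --rows '[[[-1, 0, 0.015, 0, 0], [-1, 0, 0.022, 0, 0], [-1, 0, 0.028, 0, 0], [-1, 0, 0.034, 0, 0], [-1, 0, 0.04, 0, 0], [-1, 0, 0.045, 0, 0], [-1, 0, 0.05, 0, 0], [-1, 0, 0.053, 0, 0], [-1, 0, 0.053, 0, 0]]]'

```text
time: 23.6
tool_pos: [0.5531, 0.0191, 0.0618]
ee_rot: [-2.232, -2.21, -0.0]
ft_force: [0.7, -0.3, -0.1]
grip_width: 0.0001
```

Call:
carry_out --rows '[[[-1, 0, 0.001, 0, 0], [-1, 0, 0.002, 0, 0], [-1, 0, 0.002, 0, 0]]]'

```text
time: 23.9
tool_pos: [0.5547, 0.019, 0.0619]
ee_rot: [2.232, 2.21, 0.0]
ft_force: [0.4, -0.2, 1.2]
grip_width: -0.0002
```

Call:
carry_out --rows '[[[-1, 0, 0.001, 0, 0], [-1, 0, 0.001, 0, 0]]]'

```text
time: 24.1
tool_pos: [0.5558, 0.019, 0.0619]
ee_rot: [2.232, 2.21, 0.0]
ft_force: [-0.2, 0.4, -0.7]
grip_width: 0.0003
```

Call:
carry_out --rows '[[[-1, 0, 0.001, 0, 0], [-1, 0, 0.001, 0, 0]]]'

```text
time: 24.3
tool_pos: [0.5562, 0.019, 0.0617]
ee_rot: [-2.232, -2.21, 0.002]
ft_force: [-2.9, -0.6, 2.1]
grip_width: -0.0004
```

Call:
carry_out --rows '[[[-1, 0, 0.0006, 0, 0], [-1, 0, 0.0006, 0, 0]]]'

```text
time: 24.5
tool_pos: [0.5562, 0.019, 0.0617]
ee_rot: [-2.231, -2.21, 0.003]
ft_force: [-7.2, -1.3, 6.0]
grip_width: 0.0002
```

Call:
carry_out --rows '[[[-1, 0, -0.02, 0, 0], [-1, 0, -0.05, 0, 0], [-1, 0, -0.07, -0.04, 0], [-1, 0, -0.07, -0.09, 0], [-1, 0, -0.07, -0.13, 0], [-1, 0, -0.07, -0.13, 0]]]'

```text
time: 25.1
tool_pos: [0.4906, 0.0201, 0.1976]
ee_rot: [2.227, 2.205, 0.009]
ft_force: [-0.1, -0.4, -0.2]
grip_width: 0.0001
```

Call:
carry_out --rows '[[[-1, 0.05, 0, 0, 0], [-1, 0.1, 0, 0, 0], [-1, 0.15, 0, 0, 0], [-1, 0.2, 0, 0, 0], [-1, 0.25, 0, 0, 0], [-1, 0.25, 0, 0, 0], [-1, 0.25, 0, 0, 0]]]'

```text
time: 25.8
tool_pos: [0.4891, 0.2715, 0.1912]
ee_rot: [-2.227, -2.214, 0.0]
ft_force: [0.0, 0.1, -0.3]
grip_width: 0.0002
```

```bash
python3 - <<'E'
from plant import *
from h import *
from flush import flush
o=get_obs();delta(o,o["tool_pos"])
s=camera("scene");t=camera("top");pickle.dump((s,t),open("st5.pkl","wb"))
flush(t,(.6459,.0185,-.0094),.156,.093,.062);flush(t,(.6654,-.2135,-.1748),.136,.077,.046)
cv2.imwrite("pics/z_top.png",cv2.resize(t["pixels"][:,:,::-1],(768,576)))
draw(t,[],(215,110,350,180),5.8,"pics/z1.png");draw(s,[],(160,120,330,290),3.5,"pics/z2.png")
E
```

```text
now [0.4891 0.2715 0.1912] head 1.5647 tilt [-9.e-04  9.e-04 -1.e+00] | rows d [0. 0. 0.] roll 0 F [ 0.   0.1 -0.3] w 0.0002 t 25.8
keeper [ 0.6459  0.0185 -0.0092] {0: (-0.09, 25), 1: (-0.1, 25), 2: (-0.09, 25), 3: (-0.11, 25)}
s(mm, + outward) [18 16 14 12 10  8  6  4  2  0 -2 -4 -6 -8]
y -27.9 [-3 -3 -3 -2 -1 -1  3  9 16 15  8 -1 -5 -6]
y -18.6 [-3 -3 -3 -2 -2 -1  5 13 26 24 15  1 -5 -8]
y -9.3 [-4 -4 -3 -2 -1 -1  5 13 27 24 16  1 -4 -5]
y 0.0 [-4 -4 -3 -2 -2 -1  1  7 19 17 10 -3 -6 -7]
y 9.3 [-2 -3 -3 -2 -2 -2  1 10 24 20 12 -2 -5 -6]
y 18.6 [-2 -3 -4 -3 -3 -2  1 12 25 22 12 -4 -5 -7]
y 27.9 [-3 -3 -3 -3 -3 -2  1 12 24 22 10 -4 -6 -6]
px along: [[246.96, 167.21], [247.01, 168.12], [247.02, 168.41], [247.06, 169.16]]
keeper [ 0.6653 -0.2135 -0.1749] {0: (-0.06, 25), 1: (-0.1, 25), 2: (-0.07, 25), 3: (-0.1, 25)}
s(mm, + outward) [18 16 14 12 10  8  6  4  2  0 -2 -4 -6 -8]
y -20.7 [-3 -2 -2 -2 -2 -1  1  6 15 15  9  1 -5 -7]
y -13.8 [-3 -2 -2 -2 -2 -1  2 14 27 28 17  1 -4 -6]
y -6.9 [-2 -2 -1 -1 -2 -1  5 17 29 32 20  7 -3 -5]
y 0.0 [-3 -3 -2 -2 -2 -2  3 14 30 28 20  3 -2 -4]
y 6.9 [-4 -3 -2 -2 -1  0  4 16 26 32 17  5 -2 -4]
y 13.8 [-4 -4 -4 -2 -2 -1  5 13 27 26 18  2 -4 -5]
y 20.7 [-4 -2 -2 -2 -1  0  2 14 24 26 14  0 -4 -6]
px along: [[321.61, 158.03], [320.71, 159.05], [320.42, 159.37], [319.67, 160.22]]
```

View pics/z1.png

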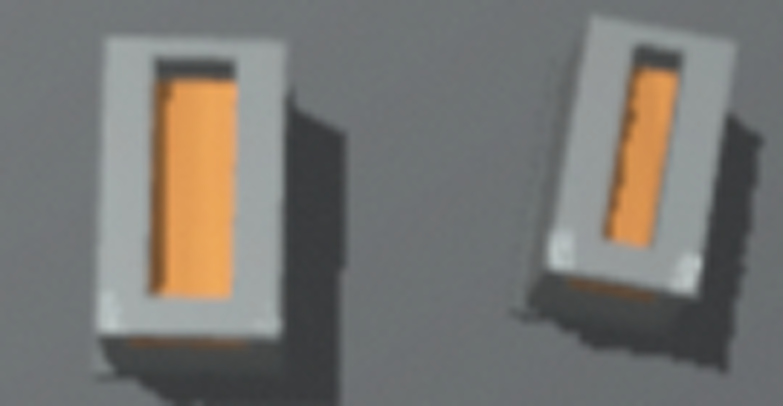

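View pics/z_top.png

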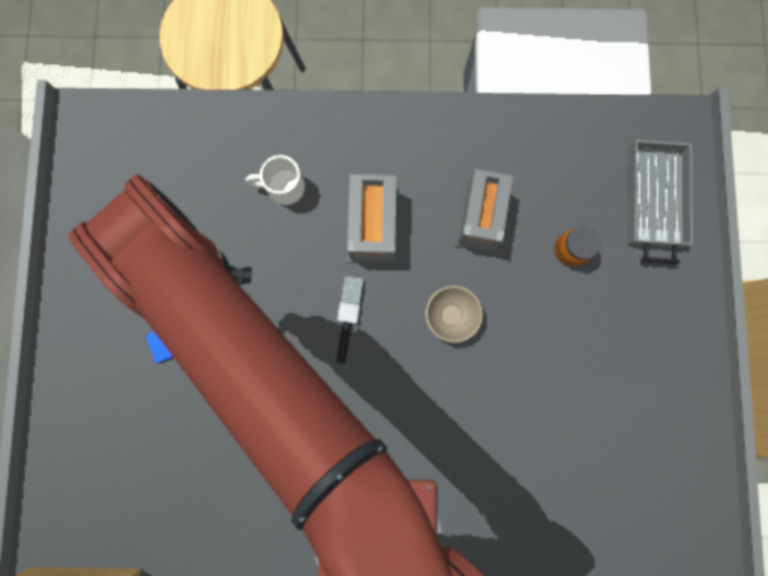

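View pics/z2.png

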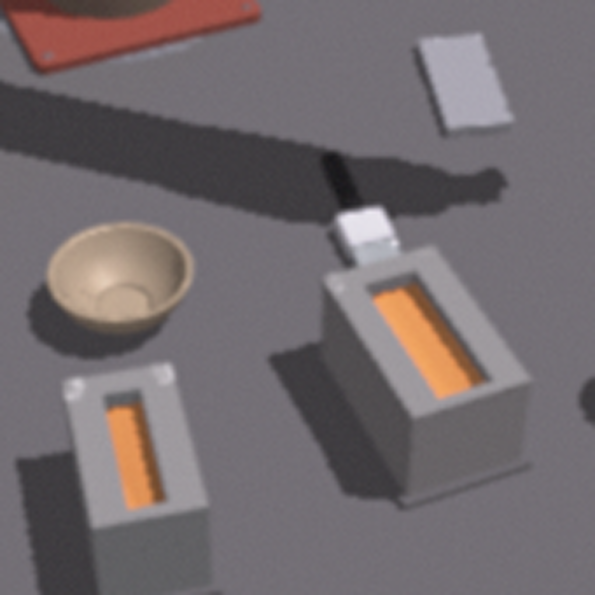

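Both planks are inside. Only their shaded back ends show in the slot openings, level with the faces, and the bystanders haven't moved. Handing in.

```bash
python3 -c "
from plant import *
print(hand_in())"
```

```text
the job is handed in; nothing more can be done
None
```

Both cedar planks are in their keepers, narrow first and then wide, and I handed the job in at about 26 s of the 70 s allowed. I gripped each plank near its rear end, posted it through its slot, let go, and pushed it home with the shut fingers until they touched the keeper's face.

**Flush:** the fingers stopped on each face at about 7 to 10 N, which is well under the limit. In the top view only the plank's shaded back end shows in each slot, within about 1 mm of the face plane by measurement. The gap left at the back of each keeper agrees with that.

**Bystanders:** the mug, bowl, jar and brush are where they started. I left the blue and grey look-alikes alone, though the arm partly hid them in the last top view.

**Checks that disagreed:**
- The scene camera put both keepers about 2 mm nearer the robot than the top camera. Touching the faces agreed with the top camera to about 1 mm.
- One sideways fit of the wide plank before insertion came out 2 to 3 mm off, probably because the brush was behind its edge in that view. The top-view tip measurement read 0 mm offset, and the plank went in without any noticeable force.

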